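Pack the dispensing head and probe into the bioprinter case

TASK

Pack the printer's kit into the blue case in order of use from the green-taped end: the levelling probe in the first lane and the dispensing head in the middle lane, both lying lengthwise, then close the lid fully. The head is parked upright and is too tall: first lower it gently, without letting it topple, onto one of its two broad faces on the white mat, let go of it there, and then take it again to lay it in the case broad face down (on its narrow side it would stick out above the rim). Leave the tin already in the third lane and the other things on the bench as they are.

Things in the scene. Friction and masses are not known exactly. Their poses are not given: they have to be found in the camera images.
- head_c (a point): Centre of the loose dispensing head (0.17-0.34 kg): cream block 36 (x) x 50 (y) x 94 mm (z), orange window on both broad 50 x 94 faces, and a thin steel nozzle with blue cap sticking 16 mm out of its +z end: 110 mm in all. On its axis, 55 mm from the foot. Starts upright, nozzle up (z up); lying on a broad face the point is 18 mm above the support.
- probe_c (a point): Centre of the grip of the loose levelling probe (70 g): black square bar 70 x 18 x 18 mm with a yellow band, lying flat, x along it, z up; a 6 mm steel stylus with red ball sticks 40 mm out of its +x end: 110 mm in all, whose middle lies 20 mm from this point towards +x. The point is 9 mm above the support.
- case: Fixed blue open case, 146 (x) x 218 (y) x 50 mm high, walls and floor 6 mm, so the rim is 44 mm above the inner floor; origin under its middle. +x to the hinge side, y from the green-taped end to the other. Three lanes along x, parted by foam ribs 8 mm wide, 8 mm high. The third lane (at y +83 mm) holds an aluminium tin 90 x 32 x 26 mm that must stay.
- lane1 (a point): Middle of the floor of the first lane, next to the green-taped end wall: 134 mm long (x), 70 mm wide (y), for the probe. Axes as the case's: x along the lane towards the hinge, y away from the taped end, z up.
- lane2 (a point): Middle of the floor of the middle lane, 74 mm from lane1 along y: 134 mm long (x), 62 mm wide (y), for the head. Axes as the case's. The tin's middle is about 77 mm further along y.
- lid_hinge (a point): Middle of the lid's hinge line, on the rim of the case's +x wall, 73 mm from the lane middles along x and 50 mm above the bench. The point turns with the lid.
- lid (a joint): Angle (rad) of the blue lid, a plate 146 x 218 x 6 mm with a small black lip at its free edge: 0 = closed flat on the rim, 1.57 = upright above the hinge, more = leaning back away from the case. Starts at 1.6 to 1.8; stiff hinge (about 0.13 N m): it stays where it is left. It can be pushed shut from behind, on its outer face.
- mat: Thin white work mat fixed on the bench, 180 mm (x) by 120 mm (y), 2 mm thick, starts clear; origin at the centre of its underside.
Things that resemble listed ones, but are neither listed nor needed, are in the scene too. Of the things that look like the part that bears head_c, the middle-sized one is meant.

How it is judged:
By the outcome, as a careful person would: the job done as asked, in the order asked, and still so for the second after the job is handed in, with the robot touching nothing.
It also fails if it takes over 72 s, if anything falls off the work surface, if the arm or the gripper's body presses on something with over 40 N, if the wrist force passes 120 N, or if a joint passes its speed limit or range.

ROBOT

A 6-joint arm with a two-finger parallel gripper is mounted at the origin on the work surface. World frame = base frame: x ahead of the robot, y to its left, z up, the work surface at z = 0. Lengths are in m, angles in rad, forces in N, time in s.
With the tool pointing down it reaches from about 0.4 to 0.825 m from the base axis. Payload 7 kg.
Tool frame: the origin (TCP) lies at the very end of the fingers, on their centre line; the grasp point (between the pads) lies 19 mm behind it (ctrl.grip_point_offset is the distance from the TCP to the grasp point, in m); x points along the fingers, z is the direction in which the jaws open and shut, and the axes are right-handed (so a half turn about x gives the same grasp; the last joint's range is limited). The gripper opens to 85 mm and grips with 20 to 120 N. Pads are 22 mm wide; open, the fingers measure 114 mm over their backs; the gripper's body (76 mm by 85 mm) begins 54 mm behind the grasp point. The pads swing forward as they close: fully open they stand 13 mm farther back than shut.
Start: joints at [1.427, 0.359, 0.012, 0, -1.224, -0.288], TCP at [0.282, 0.613, 0.231] pointing down, gripper open.
Joint ranges: [-3.07, 3.07], [-1.43, 2.12], [-1.02, 1.25], [-3.03, 1.67], [-3.05, -0], [-3.03, 3.03]. Speed limits (rad/s): [2.39, 2.39, 3.01, 3.14, 3.14, 3.14].

INTERFACE

Orientations are given as a unit quaternion [w, x, y, z].
In Python, from plant import ctrl gives the robot as it stands.
- The arm moves only by the shell command python3 -m handwheel 'ROWS' [OPENING]. ROWS is JSON, a list of rows, each an object of numbers: "x", "y", "z": the shift along the tool's x, y, z scaled (see below); "rx", "ry", "rz": the turn, a rotation vector about the tool's x, y, z scaled (see below). In form: [{"x": .., "y": .., "z": .., "rx": .., "ry": .., "rz": ..}, ...]. A call has 1 to 12 rows; each row shifts and turns the commanded pose from where the row before left it, along the tool's axes as they then stand; what a row does not reach is not made up. The controller multiplies each number of a shift by 0.05 m and each number of a turn by 0.1 rad. A row lasts 1/10 s, in which the tool goes at most 50 mm and 8.59 degrees, less where a joint would pass 70% of its speed; a pose out of reach is approached as far as the arm can. A call with a number of a shift or a turn outside -1 to 1 is refused whole. A call with a gripper value outside its range is refused whole. OPENING is the opening, from 0 (shut) to 1 (fully open), set as the call begins (- or left out, the last holds). The fingers move at their own pace and stop on an object; the grip force is fixed at half the most. Time passes only in rows, so rows that do not move let the fingers close. It gives the time, the measured TCP pose, the force and the opening at its end, in the units of the state.
- ctrl.state(): the state, without advancing time (a new reading comes with each control period).
- ctrl.capture(name): name is "scene" or "side" or "wrist"; returns a dict with "img" (480x640x3 uint8, red, green, blue), "fx", "fy", "cx", "cy" (pixels), "k1" (the pictures are not rectified: a ray, as slopes to the right and down, at radius r is drawn at 1 + k1 r^2 times it, then the intrinsics apply), "eye" and "attitude" of the camera in the world. Camera axes: x right, y down, z forward; pixel columns grow to the right and rows downward; lengths in m; the calibration is good to about 2 mm. A picture is of the moment at which its call begins. There is no depth.
- ctrl.close_job(): hands the job in, once; it reports no verdict.
The state is a dict: "clock": time; "qpos": joint angles; "qd": joint speeds; "joint_efforts": joint torques, N m; "eef_pos": TCP position; "eef_rot": TCP orientation; "ft_force": force on the tool from outside, world axes, zero at the start; "ft_torque": the same for the moment, N m; "grip_width": finger opening in m.
Only numpy, scipy, OpenCV 4.12 (cv2) and the standard library are available. Lean on these libraries where they do the work, as an engineer would, in place of code of your own. Each camera call takes 0.05 s, during which the arm holds its last target. There are 200 camera calls.

## Working session

There is one attempt and no reset: what is moved stays moved. The work goes in short steps, Python scripts to look and compute and a shell command to move; the robot and the scene stay as the last step left them, time stands still between calls to the robot, and variables do not carry over. Pictures are saved under pics/ and viewed, about 8 in all and at most 12, crops included, and the job is handed in when it is done.

```bash
ls; mkdir -p pics
cat > h.py <<'E'
import numpy as np, cv2
from scipy.spatial.transform import Rotation as R
from plant import ctrl
def rot(q): return R.from_quat(np.r_[q[1:],q[0]]).as_matrix()
def cap(n,f):
    c=ctrl.capture(n); cv2.imwrite('pics/'+f,c['img'][:,:,::-1]); 
    np.save('pics/'+f+'.npy',c,allow_pickle=True); return c
def load(f): return np.load('pics/'+f+'.npy',allow_pickle=True).item()
def ray(c,u,v):
    d=np.array([(u-c['cx'])/c['fx'],(v-c['cy'])/c['fy']]); s=d.copy()
    for _ in range(20): s=d/(1+c['k1']*(s@s))
    A=np.array(c['attitude']); A=rot(A) if A.size==4 else A
    return np.array(c['eye']),A@np.r_[s,1]
def onz(c,u,v,z):
    e,d=ray(c,u,v); return e+d*(z-e[2])/d[2]
def proj(c,p):
    A=np.array(c['attitude']); A=rot(A) if A.size==4 else A
    q=A.T@(np.array(p)-c['eye']); s=q[:2]/q[2]; s=s*(1+c['k1']*(s@s))
    return np.array([c['cx']+c['fx']*s[0],c['cy']+c['fy']*s[1]])
def togo(p):
    s=ctrl.state(); return rot(s['eef_rot']).T@(np.array(p)-s['eef_pos'])/0.05
E
python3 - <<'E'
from h import *
np.set_printoptions(precision=4,suppress=True)
a=cap('scene','scene0.png');b=cap('side','side0.png')
for c in(a,b): print({k:v for k,v in c.items() if k!='img'})
s=ctrl.state();print(s);print(rot(s['eef_rot']))
E
```

```text
pics
{'fx': 588.7722791357388, 'fy': 588.7722791357388, 'cx': 315.6545100273313, 'cy': 240.51639983379155, 'k1': -0.07307756268441934, 'eye': array([1.1059, 0.7129, 0.7361]), 'attitude': array([-0.1633,  0.339 ,  0.8215, -0.4284])}
{'fx': 471.5035981089695, 'fy': 471.5035981089695, 'cx': 315.2713210937622, 'cy': 229.40522605271943, 'k1': -0.04561875662332988, 'eye': array([ 0.1906, -0.6906,  0.8044]), 'attitude': array([-0.3854,  0.9028, -0.1782,  0.0691])}
{'clock': 0.1, 'qpos': array([ 1.4271,  0.3593,  0.0112, -0.0003, -1.2241, -0.2881]), 'qd': array([ 0.0008, -0.0006,  0.0021,  0.001 , -0.0011, -0.0006]), 'joint_efforts': array([ -0.0019, -58.4764,  29.4111,   6.9546,  -0.0032,   0.    ]), 'eef_pos': array([0.2823, 0.6126, 0.2305]), 'eef_rot': array([-0.3816, -0.5951, -0.3809,  0.596 ]), 'ft_force': array([ 0.1071, -0.1701,  0.1543]), 'ft_torque': array([-0.0692, -0.0256, -0.0431]), 'grip_width': 0.08515939939846624}
[[-0.0005  0.9081 -0.4186]
 [-0.0014 -0.4186 -0.9081]
 [-1.      0.0001  0.0015]]
```

View pics/scene0.png

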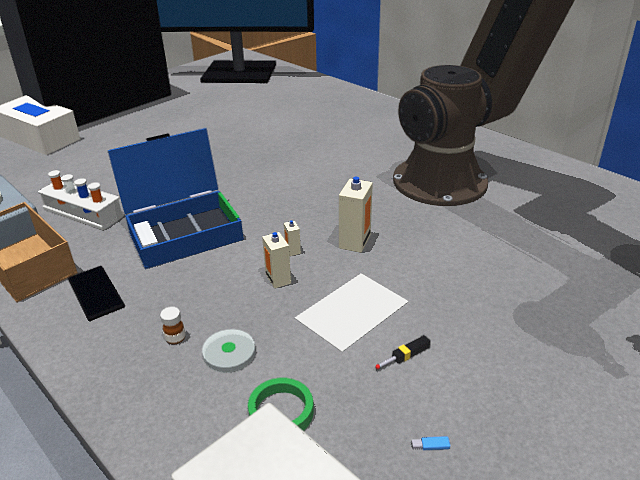

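View pics/side0.png

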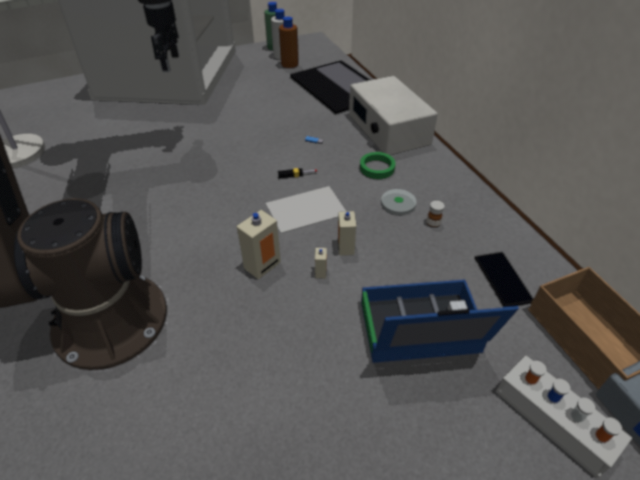

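Run:
```python
from h import *
np.set_printoptions(precision=4,suppress=True)
a=load('scene0.png');b=load('side0.png')
def cs(c,lo,hi,roi,name,z,minA=20):
    h=cv2.cvtColor(c['img'],cv2.COLOR_RGB2HSV); m=cv2.inRange(h,lo,hi); k=np.zeros_like(m);x0,y0,x1,y1=roi;k[y0:y1,x0:x1]=255;m&=k
    C,_=cv2.findContours(m,cv2.RETR_EXTERNAL,cv2.CHAIN_APPROX_NONE)
    for q in C:
        if cv2.contourArea(q)<minA: continue
        p=cv2.approxPolyDP(q,0.03*cv2.arcLength(q,True),True)[:,0]
        M=cv2.moments(q);ce=(M['m10']/M['m00'],M['m01']/M['m00'])
        print(name,cv2.contourArea(q),'cen',np.round(ce,1),onz(c,*ce,z)); print([ (tuple(int(t) for t in u),np.round(onz(c,*u,z),3)[:2].tolist()) for u in p])
cs(a,(0,0,190),(180,40,255),(290,270,412,350),'mat A',.002)
cs(b,(0,0,150),(180,40,255),(262,184,350,230),'mat B',.002)
cs(a,(22,120,120),(35,255,255),(370,330,440,375),'band A',.012,5)
cs(a,(0,120,80),(8,255,255),(370,350,440,375),'ball A',.009,3)
cs(a,(0,0,0),(180,255,50),(370,330,440,375),'black A',.009)
cs(a,(15,20,80),(35,120,255),(255,220,305,295),'heads A',.0)
cs(a,(100,100,60),(125,255,255),(255,220,305,255),'cap A',.11,3)
cs(b,(15,15,80),(35,120,255),(335,205,360,260),'heads B',.0)
cs(b,(100,60,40),(125,255,255),(335,205,360,230),'cap B',.11,3)
cs(a,(100,100,40),(125,255,255),(100,120,250,270),'case A',.05)
cs(b,(100,100,40),(125,255,255),(350,270,520,370),'case B',.05)
cs(a,(50,100,40),(75,255,255),(200,180,250,240),'green A',.05)
cs(b,(50,100,30),(75,255,255),(350,270,390,370),'green B',.05)
o=np.vstack([cv2.resize(a['img'][120:300,90:410],None,fx=2.5,fy=2.5),cv2.resize(b['img'][200:370,330:530],(800,680))[:150]])
cv2.imwrite('pics/c0.png',cv2.resize(a['img'][120:300,90:330],None,fx=3.3,fy=3.3,interpolation=cv2.INTER_CUBIC)[:,:,::-1])
```

```text
mat A 4203.0 cen [350.7 310.8] [0.5089 0.1679 0.002 ]
[((407, 301), [0.415, 0.225]), ((360, 273), [0.415, 0.105]), ((295, 317), [0.592, 0.107]), ((344, 349), [0.588, 0.226])]
mat B 2112.5 cen [304.2 209.3] [0.4956 0.1662 0.002 ]
[((349, 221), [0.583, 0.081]), ((328, 187), [0.588, 0.226]), ((267, 203), [0.415, 0.227]), ((272, 217), [0.41, 0.17]), ((262, 211), [0.393, 0.202]), ((262, 229), [0.373, 0.138]), ((338, 213), [0.57, 0.119])]
band A 79.5 cen [405.2 351. ] [0.5263 0.309  0.012 ]
[((402, 345), [0.519, 0.296]), ((398, 347), [0.527, 0.294]), ((405, 354), [0.532, 0.313]), ((405, 360), [0.542, 0.322]), ((409, 358), [0.534, 0.323]), ((410, 350), [0.519, 0.313])]
ball A 9.0 cen [377.3 366.3] [0.5825 0.2963 0.009 ]
[((377, 364), [0.579, 0.293]), ((376, 365), [0.582, 0.293]), ((376, 368), [0.587, 0.297]), ((378, 368), [0.585, 0.3]), ((379, 367), [0.582, 0.299]), ((379, 366), [0.58, 0.298])]
black A 88.5 cen [398.4 355.6] [0.54   0.3059 0.009 ]
[((397, 349), [0.53, 0.294]), ((393, 351), [0.538, 0.293]), ((392, 355), [0.546, 0.297]), ((394, 354), [0.542, 0.298]), ((397, 357), [0.544, 0.30
[... 1699 characters left out ...]
(243, 239), [0.543, -0.099]), ((134, 231), [0.685, -0.288]), ((222, 211), [0.509, -0.216])]
case B 6558.0 cen [434.4 324.5] [ 0.5871 -0.2909  0.05  ]
[((517, 305), [0.763, -0.315]), ((363, 288), [0.501, -0.158]), ((469, 308), [0.671, -0.284]), ((385, 317), [0.508, -0.239]), ((373, 361), [0.444, -0.316]), ((482, 351), [0.636, -0.374])]
green A 230.5 cen [227.4 208.1] [ 0.4938 -0.2171  0.05  ]
[((218, 193), [0.469, -0.285]), ((221, 208), [0.503, -0.228]), ((231, 221), [0.52, -0.17]), ((235, 220), [0.511, -0.167]), ((238, 215), [0.495, -0.178])]
green B 306.5 cen [368.4 318.9] [ 0.4769 -0.2306  0.05  ]
[((363, 292), [0.496, -0.167]), ((370, 346), [0.453, -0.286]), ((376, 338), [0.471, -0.275])]
```

View pics/c0.png

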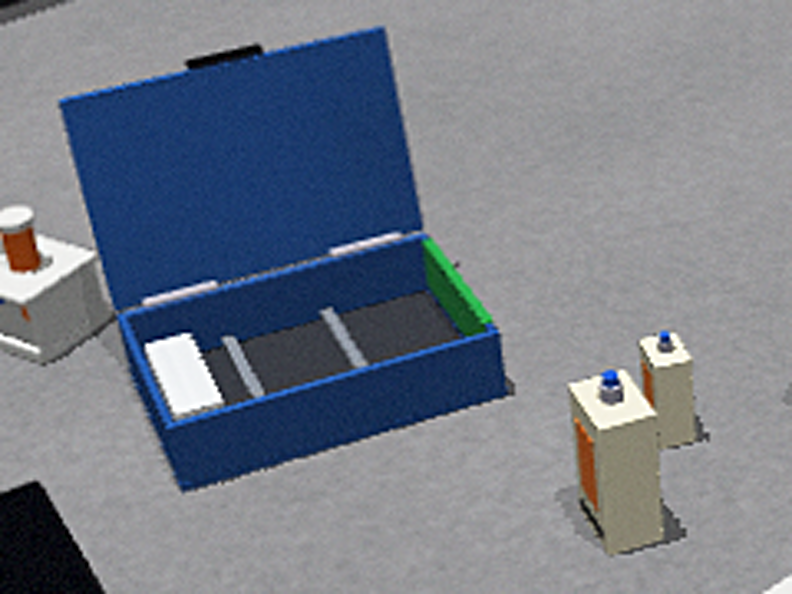

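Run:
```python
from h import *
np.set_printoptions(precision=4,suppress=True)
a=load('scene0.png');b=load('side0.png')
f=lambda x,y,z:onz(a,90+(x+.5)/3.3-.5,120+(y+.5)/3.3-.5,z)
for n,z,ps in (('rim',.05,[(497,325),(172,425),(120,316),(425,238)]),('bot',0,[(505,395),(185,490)]),('headtop',.094,[(570,384),(604,425),(657,406)]),('headbot',0,[(612,553),(663,537)]),('ribs top',.014,[(358,364),(257,395),(328,310),(228,340)])):
    P=np.array([f(x,y,z) for x,y in ps]);print(n,P[:,:2],'d',np.linalg.norm(np.diff(P,axis=0),axis=1),P.mean(0))
def tri(u,v):
    (e,d),(g,h)=ray(a,*u),ray(b,*v); s=np.linalg.lstsq(np.c_[d,-h],g-e,rcond=None)[0]; p,q=e+d*s[0],g+h*s[1]; return (p+q)/2,np.linalg.norm(p-q)
print('cap',tri((274.4,234.2),(347.1,213.6)))
```

```text
rim [[ 0.499  -0.1646]
 [ 0.7064 -0.2211]
 [ 0.6667 -0.3556]
 [ 0.4651 -0.2888]] d [0.215  0.1403 0.2124] [ 0.5843 -0.2575  0.05  ]
bot [[ 0.5036 -0.158 ]
 [ 0.7077 -0.2219]] d [0.2139] [ 0.6056 -0.19    0.    ]
headtop [[ 0.5473 -0.0282]
 [ 0.5599  0.0165]
 [ 0.5269  0.0243]] d [0.0465 0.0339] [0.5447 0.0042 0.094 ]
headbot [[0.5605 0.0151]
 [0.5295 0.0257]] d [0.0328] [0.545  0.0204 0.    ]
ribs top [[ 0.5612 -0.2405]
 [ 0.6285 -0.2589]
 [ 0.5372 -0.3112]
 [ 0.6067 -0.3295]] d [0.0697 0.1052 0.0718] [ 0.5834 -0.285   0.014 ]
cap (array([0.5385, 0.001 , 0.1085]), np.float64(0.0038675213800049434))
```

```bash
python3 -m handwheel '[{"y":0.75,"z":0.4},{"y":0.75,"z":0.4},{"y":0.75,"z":0.4},{"y":0.75,"z":0.4},{"y":0.75,"z":0.4},{"y":0.75,"z":0.4},{"y":0.75,"z":0.4},{"y":0.75,"z":0.4},{"y":0.75,"z":0.4},{"rx":-0.9,"x":0.2},{"rx":-0.9,"x":0.2},{"rx":-0.8}]' 0.5
python3 - <<'E'
from h import *
np.set_printoptions(precision=4,suppress=True)
c=cap('wrist','w1.png');print({k:v for k,v in c.items() if k!='img'});s=ctrl.state();print(s['clock'],s['eef_pos'],rot(s['eef_rot']),s['qpos'],s['grip_width'])
e=np.array(c['eye'])-s['eef_pos'];print('eye in tool',rot(s['eef_rot']).T@e)
h=cv2.cvtColor(c['img'],cv2.COLOR_RGB2HSV)
for n,lo,hi,z in(('y',(22,120,120),(35,255,255),.018),('r',(0,150,80),(8,255,255),.009)):
    m=cv2.inRange(h,lo,hi);C,_=cv2.findContours(m,0,1)
    for q in C:
        if cv2.contourArea(q)<20: continue
        r=cv2.minAreaRect(q);print(n,r,onz(c,*r[0],z))
E
```

```text
{'fx': 330.4559143647716, 'fy': 330.4559143647716, 'cx': 317.5093594637194, 'cy': 237.7941983071594, 'k1': -0.06028867162718541, 'eye': array([0.3426, 0.5843, 0.3737]), 'attitude': array([-0.0716, -0.5341,  0.835 ,  0.111 ])}
0.15 [0.2824 0.6127 0.2306] [[-0.0004  0.9082 -0.4185]
 [-0.0012 -0.4185 -0.9082]
 [-1.      0.0001  0.0013]] [ 1.4271  0.3592  0.0113 -0.0002 -1.2241 -0.2881] 0.08562392372045292
eye in tool [-0.1431  0.0666  0.0007]$[0]: bad value
```

View pics/w1.png

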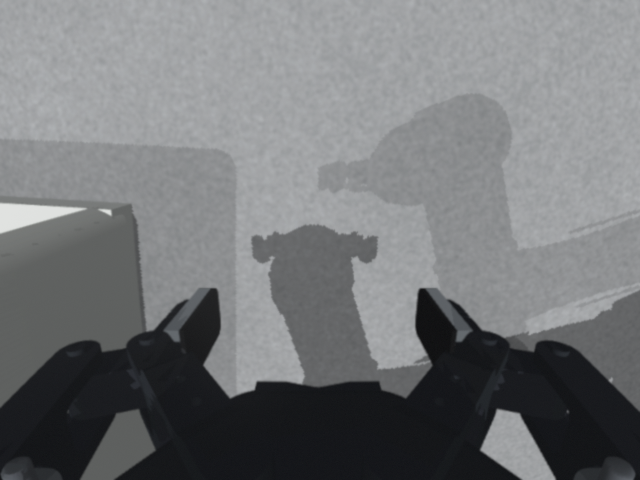

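The wrist view shows bare bench between the fingers (tips near (210,300) and (425,300)). The row was refused because it needs all six keys, so I'll repeat it in full form.

```bash
python3 -m handwheel '[{"x":0,"y":0.75,"z":0.4,"rx":0,"ry":0,"rz":0},{"x":0,"y":0.75,"z":0.4,"rx":0,"ry":0,"rz":0},{"x":0,"y":0.75,"z":0.4,"rx":0,"ry":0,"rz":0},{"x":0,"y":0.75,"z":0.4,"rx":0,"ry":0,"rz":0},{"x":0,"y":0.75,"z":0.4,"rx":0,"ry":0,"rz":0},{"x":0,"y":0.75,"z":0.4,"rx":0,"ry":0,"rz":0},{"x":0,"y":0.75,"z":0.4,"rx":0,"ry":0,"rz":0},{"x":0,"y":0.75,"z":0.4,"rx":0,"ry":0,"rz":0},{"x":0,"y":0.75,"z":0.4,"rx":0,"ry":0,"rz":0},{"x":0.2,"y":0,"z":0,"rx":-0.9,"ry":0,"rz":0},{"x":0.2,"y":0,"z":0,"rx":-0.9,"ry":0,"rz":0},{"x":0,"y":0,"z":0,"rx":-0.8,"ry":0,"rz":0}]' 0.5
cat > look.py <<'E'
from h import *
import sys
np.set_printoptions(precision=4,suppress=True)
c=cap('wrist',sys.argv[1]);s=ctrl.state();print(s['clock'],s['eef_pos'],'\n',rot(s['eef_rot']),s['qpos'],s['grip_width'])
h=cv2.cvtColor(c['img'],cv2.COLOR_RGB2HSV)
for n,lo,hi,z in(('y',(22,120,120),(35,255,255),.018),('r',(0,150,80),(8,255,255),.009),('black',(0,0,0),(180,255,45),.018)):
    m=cv2.inRange(h,lo,hi);C,_=cv2.findContours(m,0,1)
    for q in C:
        if cv2.contourArea(q)<40: continue
        r=cv2.minAreaRect(q);print(n,r,onz(c,*r[0],z), [onz(c,*p,z)[:2].tolist() for p in cv2.boxPoints(r)] if n=='y' else '')
E
python3 look.py w2.png
```

```text
clock: 1.35
eef_pos: [0.5132, 0.3071, 0.2095]
eef_rot: [-0.456, -0.54, -0.456, 0.542]
ft_force: [0.1, -0.1, -0.5]
grip_width: 0.0425
1.4 [0.5134 0.3075 0.2102] 
 [[-0.0015  0.9865 -0.164 ]
 [-0.0013 -0.164  -0.9865]
 [-1.     -0.0013  0.0015]] [ 0.8656  0.2496 -0.1921 -0.0004 -1.131   0.5406] 0.04254966782347908
y ((312.5, 200.5), (17.0, 13.0), 0.0) [0.5283 0.3086 0.018 ] [[0.5231606860573064, 0.31838131451938745], [0.5362895882537263, 0.3159851290902405], [0.5333592157126914, 0.29899546353080847], [0.5202009561583031, 0.3012222333912404]]
black ((319.5, 379.0), (200.0, 639.0), 90.0) [0.3145 0.3378 0.018 ] 
black ((311.5, 235.5), (23.0, 15.0), 90.0) [0.4921 0.3161 0.018 ] 
black ((10.0, 14.0), (28.0, 20.0), 90.0) [0.7594 0.5645 0.018 ]
```

View pics/w2.png

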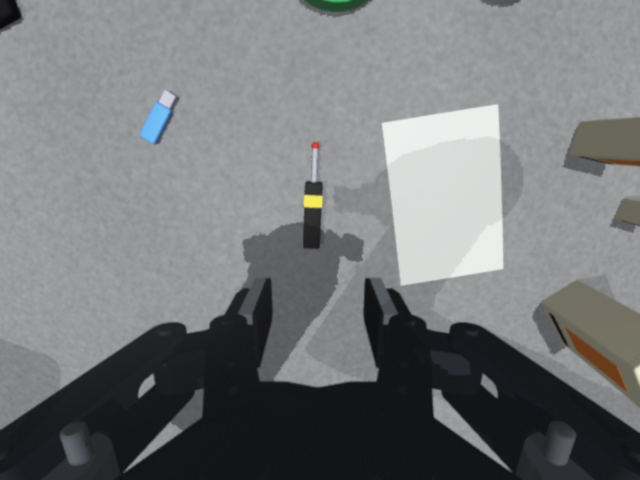

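The probe runs from its tail at (312,247) to its ball at (316,145), almost square to the jaws; the mat is clear, and the head variants are at the right.

Run:
```python
from h import *
c=load('w2.png');t=onz(c,312,247,.018);f=onz(c,314,182,.018);b=onz(c,316,145,.009);print(t,f,b,(t+f)/2)
d=b-t;print(np.degrees(np.arctan2(d[1],d[0])));
g=b[:2]-.071*d[:2]/np.linalg.norm(d[:2]);print(g)
print(togo([*(((t+f)/2)[:2]+g)/2,.004]))
```

```text
[0.47962221 0.31774156 0.018     ] [0.54647955 0.30391047 0.018     ] [0.58175551 0.29578771 0.009     ] [0.51305088 0.31082602 0.018     ]
-12.13130525687451
[0.51234104 0.31070856]
[ 4.12407047 -0.01986988 -0.06839937]
```

```bash
python3 -m handwheel '[{"x":0.5,"y":0,"z":-0.07,"rx":0.47,"ry":0,"rz":0},{"x":0.8,"y":0,"z":0,"rx":0,"ry":0,"rz":0},{"x":0.8,"y":0,"z":0,"rx":0,"ry":0,"rz":0},{"x":0.8,"y":0,"z":0,"rx":0,"ry":0,"rz":0},{"x":0.6,"y":0,"z":0,"rx":0,"ry":0,"rz":0},{"x":0.4,"y":0,"z":0,"rx":0,"ry":0,"rz":0},{"x":0.2,"y":0,"z":0,"rx":0,"ry":0,"rz":0}]'
python3 -m handwheel '[{"x":0,"y":0,"z":0,"rx":0,"ry":0,"rz":0},{"x":0,"y":0,"z":0,"rx":0,"ry":0,"rz":0},{"x":0,"y":0,"z":0,"rx":0,"ry":0,"rz":0},{"x":0,"y":0,"z":0,"rx":0,"ry":0,"rz":0},{"x":0,"y":0,"z":0,"rx":0,"ry":0,"rz":0},{"x":0,"y":0,"z":0,"rx":0,"ry":0,"rz":0},{"x":0,"y":0,"z":0,"rx":0,"ry":0,"rz":0},{"x":0,"y":0,"z":0,"rx":0,"ry":0,"rz":0}]' 0
python3 -c "
from h import *
s=ctrl.state();print(rot(s['eef_rot']))"
```

```text
clock: 2.1
eef_pos: [0.5134, 0.311, 0.0042]
eef_rot: [-0.442, -0.551, -0.442, 0.553]
ft_force: [-0.0, 0.6, 0.4]
grip_width: 0.0428
clock: 2.9
eef_pos: [0.5146, 0.3121, 0.0071]
eef_rot: [0.442, 0.552, 0.443, -0.551]
ft_force: [-1.7, 0.5, 5.1]
grip_width: 0.0162
[[ 7.88637151e-04  9.76219447e-01 -2.16783231e-01]
 [ 6.62252853e-04 -2.16783760e-01 -9.76219423e-01]
 [-9.99999470e-01  6.26317592e-04 -8.17467841e-04]]
```

```bash
python3 -m handwheel '[{"x":-0.4,"y":0,"z":0,"rx":0,"ry":0,"rz":0},{"x":-1,"y":0,"z":0,"rx":0,"ry":0,"rz":0},{"x":-1,"y":0,"z":0,"rx":0,"ry":0,"rz":0},{"x":-1,"y":0,"z":0,"rx":0,"ry":0,"rz":0},{"x":-1,"y":0,"z":0,"rx":0,"ry":0,"rz":0},{"x":-0.5,"y":0,"z":0.5,"rx":0,"ry":0,"rz":0},{"x":0,"y":0,"z":1,"rx":0,"ry":0,"rz":0},{"x":0,"y":0.1,"z":1,"rx":0,"ry":0,"rz":0},{"x":0,"y":0.1,"z":1,"rx":0,"ry":0,"rz":0},{"x":0,"y":0.1,"z":1,"rx":0,"ry":0,"rz":0},{"x":0,"y":0.1,"z":1,"rx":0,"ry":0,"rz":0}]'
python3 -m handwheel '[{"x":0,"y":0,"z":1,"rx":0,"ry":0,"rz":0},{"x":0,"y":0,"z":1,"rx":0,"ry":0,"rz":0},{"x":0,"y":0,"z":1,"rx":0,"ry":0,"rz":0},{"x":0,"y":0,"z":1,"rx":0,"ry":0,"rz":0},{"x":0,"y":0,"z":1,"rx":0,"ry":0,"rz":0},{"x":0,"y":0,"z":1,"rx":0,"ry":0,"rz":0}]'
python3 - <<'E'
from h import *
cap('wrist','w3.png');s=ctrl.state();print(s['qpos'],s['grip_width'])
E
```

```text
clock: 4.0
eef_pos: [0.4734, 0.0381, 0.2514]
eef_rot: [0.443, 0.552, 0.443, -0.551]
ft_force: [1.5, -0.4, -0.2]
grip_width: 0.0164
clock: 4.6
eef_pos: [0.4081, -0.2547, 0.2516]
eef_rot: [0.443, 0.552, 0.442, -0.551]
ft_force: [1.6, 1.3, -0.6]
grip_width: 0.0156
[-0.15927254  0.02269511 -0.36670724  0.00172737 -1.18230891  1.50734355] 0.016343220078029783
```

View pics/w3.png

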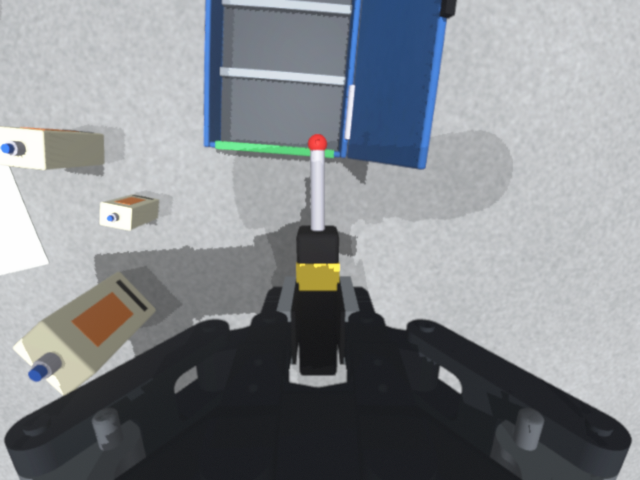

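The probe is held straight along the tool. The case rim's green corners are at (206,147) and (345,157), the rib 1 ends at (220,72) and (345,80), and the lid's free corner at (424,168).

Run:
```python
from h import *
np.set_printoptions(precision=4,suppress=True)
c=load('w3.png')
A=onz(c,206,147,.05);B=onz(c,345,157,.05);F=onz(c,206,5,.05);print('rim',A,B,np.linalg.norm(A-B),F)
r1,r2=onz(c,220,72,.014),onz(c,345,80,.014);q1,q2=onz(c,220,2,.014),onz(c,350,9,.014);print('rib',r1,r2,q1,q2,np.linalg.norm(r1-r2))
y=F-A;print('az y from front edge',np.degrees(np.arctan2(y[1],y[0])))
for u,v in((A,B),(r1,r2),(q1,q2)): d=v-u;print('az x',np.degrees(np.arctan2(d[1],d[0])))
az=np.radians(-17);Y=np.array([np.cos(az),np.sin(az)]);X=np.array([np.sin(az),-np.cos(az)])
print('centre est: greenend', (A+B)[:2]/2+Y*.109,' rib1',(r1+r2)[:2]/2+Y*.029,' rib2',(q1+q2)[:2]/2-Y*.041)
e,d=ray(c,424,168)
for th in (1.5,1.6,1.7,1.8,1.9):
    P=np.r_[B[:2]-X*.146*np.cos(th),.05+.146*np.sin(th)];print(th,proj(c,P))
```

```text
rim [ 0.4998 -0.1594  0.05  ] [ 0.4588 -0.2952  0.05  ] 0.14184286707853314 [ 0.6257 -0.1963  0.05  ]
rib [ 0.5745 -0.1853  0.014 ] [ 0.5367 -0.3141  0.014 ] [ 0.6408 -0.2037  0.014 ] [ 0.6039 -0.3332  0.014 ] 0.1342380907912202
az y from front edge -16.350264324119408
az x -106.8018812671109
az x -106.36829503144938
az x -105.91835207534542
centre est: greenend [ 0.5835 -0.2592]  rib1 [ 0.5834 -0.2581]  rib2 [ 0.5831 -0.2565]
1.5 [347.4012 161.517 ]
1.6 [372.004  163.5753]
1.7 [395.8696 165.5501]
1.8 [418.2414 167.3746]
1.9 [438.4954 168.9918]
```

```bash
python3 - <<'E'
from h import *
c=load('w3.png');s=ctrl.state();b=onz(c,317.5,142.5,.2535);print('ball in tool',rot(s['eef_rot']).T@(b-s['eef_pos']))
E
python3 -m handwheel '[{"x":0,"y":0.5,"z":0,"rx":-1,"ry":0,"rz":0},{"x":0,"y":0.5,"z":0,"rx":-1,"ry":0,"rz":0},{"x":0,"y":0.4,"z":0.2,"rx":-1,"ry":0,"rz":0},{"x":0,"y":0.2,"z":0.2,"rx":-1,"ry":0,"rz":0},{"x":0,"y":0.1,"z":0.2,"rx":-1,"ry":0,"rz":0},{"x":0,"y":0,"z":0.2,"rx":-1,"ry":0,"rz":0},{"x":0,"y":0,"z":0.1,"rx":-1,"ry":0,"rz":0},{"x":0,"y":0,"z":0,"rx":-1,"ry":0,"rz":0},{"x":0,"y":0,"z":0,"rx":-1,"ry":0,"rz":0},{"x":0,"y":0,"z":0,"rx":-1,"ry":0,"rz":0},{"x":0,"y":0,"z":0,"rx":-1,"ry":0,"rz":0},{"x":0,"y":0,"z":0,"rx":-1,"ry":0,"rz":0}]'
python3 -m handwheel '[{"x":0,"y":0,"z":0,"rx":-1,"ry":0,"rz":0},{"x":0,"y":0,"z":0,"rx":-1,"ry":0,"rz":0},{"x":0,"y":0,"z":0,"rx":-1,"ry":0,"rz":0},{"x":0,"y":0,"z":0,"rx":0,"ry":0,"rz":0}]'
python3 - <<'E'
from h import *
s=ctrl.state();M=rot(s['eef_rot']);print(s['eef_pos'],np.degrees(np.arctan2(M[1,1],M[0,1])),M[:,0],s['qpos'],togo([.5125,-.258,.016]))
E
```

```text
ball in tool [-0.00231206  0.06951133 -0.00529416]
clock: 5.85
eef_pos: [0.5001, -0.3038, 0.251]
eef_rot: [0.677, 0.204, 0.677, -0.204]
ft_force: [-0.3, -0.1, -0.9]
grip_width: 0.016
clock: 6.25
eef_pos: [0.5014, -0.2968, 0.2509]
eef_rot: [0.699, 0.102, 0.699, -0.11]
ft_force: [0.5, -1.3, -0.7]
grip_width: 0.016
[ 0.50143931 -0.29682681  0.25094012] 72.78479220734607 [-0.00240221 -0.01058133 -0.99994113] [-0.19172854  0.19348372 -0.17510794  0.01162468 -1.20256923  3.02867721] [ 4.68977752  0.85800361 -0.02244722]
```

```bash
python3 -m handwheel '[{"x":0,"y":0.4,"z":0,"rx":0,"ry":0,"rz":0},{"x":0,"y":0.5,"z":0,"rx":0,"ry":0,"rz":0},{"x":0.5,"y":0,"z":0,"rx":0,"ry":0,"rz":0},{"x":0.8,"y":0,"z":0,"rx":0,"ry":0,"rz":0},{"x":0.8,"y":0,"z":0,"rx":0,"ry":0,"rz":0},{"x":0.7,"y":0,"z":0,"rx":0,"ry":0,"rz":0},{"x":0,"y":0,"z":0,"rx":0,"ry":0,"rz":0}]'
python3 - <<'E'
from h import *
s=ctrl.state();M=rot(s['eef_rot']);print(s['eef_pos'],np.degrees(np.arctan2(M[1,1],M[0,1])),M[:,0],s['qpos'],togo([.5132,-.2556,.015]))
E
```

```text
clock: 6.95
eef_pos: [0.5111, -0.2552, 0.1061]
eef_rot: [0.696, 0.103, 0.702, -0.11]
ft_force: [0.7, -0.0, -0.5]
grip_width: 0.0161
[ 0.51108766 -0.25519232  0.10605361] 72.74196686954468 [-0.01065783 -0.00839796 -0.99990794] [-0.11408382  0.30601598 -0.38356779  0.01228978 -0.89088261  2.94665083] [1.82052269 0.02511021 0.05675883]
```

```bash
python3 -m handwheel '[{"x":0.6,"y":0,"z":0.05,"rx":0,"ry":0,"rz":0},{"x":0.5,"y":0,"z":0,"rx":0,"ry":0,"rz":0},{"x":0.4,"y":0,"z":0,"rx":0,"ry":0,"rz":0},{"x":0.2,"y":0,"z":0,"rx":0,"ry":0,"rz":0},{"x":0.1,"y":0,"z":0,"rx":0,"ry":0,"rz":0},{"x":0,"y":0,"z":0,"rx":0,"ry":0,"rz":0}]'
python3 -m handwheel '[{"x":0,"y":0,"z":0,"rx":0,"ry":0,"rz":0},{"x":0,"y":0,"z":0,"rx":0,"ry":0,"rz":0},{"x":0,"y":0,"z":0,"rx":0,"ry":0,"rz":0},{"x":0,"y":0,"z":0,"rx":0,"ry":0,"rz":0}]' 0.35
python3 -m handwheel '[{"x":-0.4,"y":0,"z":0,"rx":0,"ry":0,"rz":0},{"x":-0.8,"y":0,"z":0,"rx":0,"ry":0,"rz":0},{"x":-1,"y":0,"z":0,"rx":0,"ry":0,"rz":0},{"x":-1,"y":0,"z":0,"rx":0,"ry":0,"rz":0},{"x":-1,"y":0,"z":0,"rx":0,"ry":0,"rz":0},{"x":0,"y":0,"z":0,"rx":0,"ry":0,"rz":0}]'
python3 - <<'E'
from h import *
np.set_printoptions(precision=4,suppress=True)
c=cap('wrist','w4.png');a=cap('scene','s4.png')
h=cv2.cvtColor(a['img'],cv2.COLOR_RGB2HSV)
for n,lo,hi,z in(('y',(22,120,120),(35,255,255),.022),('r',(0,150,80),(8,255,255),.015)):
  m=cv2.inRange(h,lo,hi);m[:,:100]=0;m[:,260:]=0;m[270:]=0
  C,_=cv2.findContours(m,0,1)
  for q in C: r=cv2.minAreaRect(q);print(n,r,onz(a,*r[0],z))
s=ctrl.state();print(s['eef_pos'],s['qpos'],s['grip_width'])
E
```

```text
clock: 7.55
eef_pos: [0.5174, -0.2578, 0.0214]
eef_rot: [0.699, 0.102, 0.699, -0.11]
ft_force: [-0.2, 0.1, -0.3]
grip_width: 0.0163
clock: 7.95
eef_pos: [0.5171, -0.2577, 0.0213]
eef_rot: [0.699, 0.102, 0.699, -0.11]
ft_force: [1.1, 0.1, 0.3]
grip_width: 0.0297
clock: 8.55
eef_pos: [0.5207, -0.2566, 0.2392]
eef_rot: [0.704, 0.101, 0.695, -0.11]
ft_force: [0.3, -0.1, -0.8]
grip_width: 0.0298
y ((210.00003051757812, 218.00003051757812), (2.425356388092041, 7.761139392852783), 75.96376037597656) [ 0.5211 -0.2501  0.022 ]
r ((101.0, 198.0), (0.0, 0.0), 0.0) [ 0.6479 -0.5258  0.015 ]
r ((100.0, 194.5), (1.0, 0.0), -90.0) [ 0.6417 -0.5431  0.015 ]
[ 0.5178 -0.2553  0.2327] [-0.1122  0.1942 -0.2168  0.0117 -1.1568  2.9489] 0.030155086889294126
```

```bash
python3 -m handwheel '[{"x":-0.1,"y":0.8,"z":-0.65,"rx":0,"ry":0,"rz":0},{"x":-0.1,"y":0.8,"z":-0.65,"rx":0,"ry":0,"rz":0},{"x":-0.1,"y":0.8,"z":-0.65,"rx":0,"ry":0,"rz":0},{"x":-0.1,"y":0.8,"z":-0.65,"rx":0,"ry":0,"rz":0},{"x":-0.1,"y":0.8,"z":-0.65,"rx":0,"ry":0,"rz":0},{"x":0,"y":0.8,"z":-0.65,"rx":0,"ry":0,"rz":0},{"x":0,"y":0,"z":0,"rx":1,"ry":0,"rz":0},{"x":0,"y":0,"z":0,"rx":1,"ry":0,"rz":0},{"x":0,"y":0,"z":0,"rx":1,"ry":0,"rz":0},{"x":0,"y":0,"z":0,"rx":1,"ry":0,"rz":0},{"x":0,"y":0,"z":0,"rx":1,"ry":0,"rz":0},{"x":0,"y":0,"z":0,"rx":1,"ry":0,"rz":0}]' 0.8
python3 -m handwheel '[{"x":0,"y":0,"z":0,"rx":1,"ry":0,"rz":0},{"x":0,"y":0,"z":0,"rx":1,"ry":0,"rz":0},{"x":0,"y":0,"z":0,"rx":1,"ry":0,"rz":0},{"x":0,"y":0,"z":0,"rx":1,"ry":0,"rz":0},{"x":0,"y":0,"z":0,"rx":1,"ry":0,"rz":0},{"x":0,"y":0,"z":0,"rx":1,"ry":0,"rz":0},{"x":0,"y":0,"z":0,"rx":1,"ry":0,"rz":0},{"x":0,"y":0,"z":0,"rx":1,"ry":0,"rz":0},{"x":0,"y":0,"z":0,"rx":1,"ry":0,"rz":0},{"x":0,"y":0,"z":0,"rx":0.4,"ry":0,"rz":0},{"x":0,"y":0,"z":0,"rx":0,"ry":0,"rz":0}]'
python3 - <<'E'
from h import *
cap('wrist','w5.png');s=ctrl.state();M=rot(s['eef_rot']);print(s['eef_pos'],np.degrees(np.arctan2(M[1,1],M[0,1])),s['qpos'],s['grip_width'])
E
```

```text
clock: 9.85
eef_pos: [0.405, 0.0219, 0.2508]
eef_rot: [0.636, 0.304, 0.636, -0.313]
ft_force: [-0.2, 0.7, 0.2]
grip_width: 0.0685
clock: 10.95
eef_pos: [0.4051, 0.0219, 0.251]
eef_rot: [-0.431, -0.559, -0.426, 0.566]
ft_force: [-0.3, -0.1, -0.0]
grip_width: 0.068
[0.40524785 0.02191399 0.25115368] -15.377791106821137 [ 0.55440449 -0.11837222 -0.50138487  0.0083809  -1.19711652  0.74490669] 0.06835397601111107
```

View pics/w5.png

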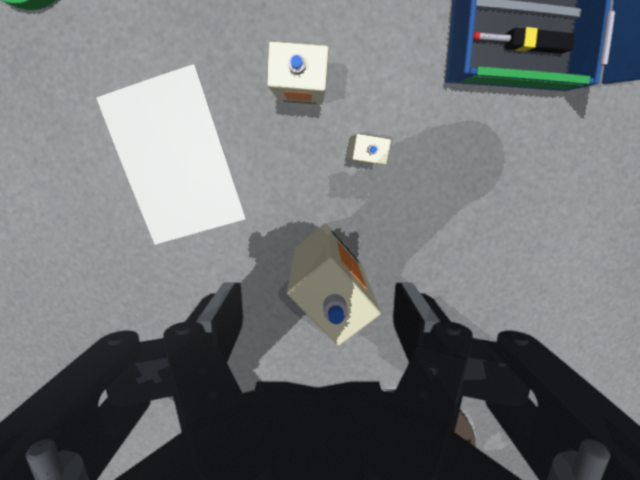

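The probe lies lengthwise in lane 1 (478–570, 38). The middle head's top is at (298,65) and the small decoy's at (372,150). The big decoy stands on the robot side, so I'll approach from the far side.

Run:
```python
from h import *
np.set_printoptions(precision=4,suppress=True)
c=load('w5.png');h=cv2.cvtColor(c['img'],cv2.COLOR_RGB2HSV)
P=[onz(c,u,v,.094) for u,v in((269,43),(328,44),(325,91),(268,90))];P=np.array(P)
print(P[:,:2],np.linalg.norm(np.roll(P,-1,0)-P,axis=1),P.mean(0))
for i,j in((0,1),(3,2),(3,0),(2,1)): d=P[j]-P[i];print(np.degrees(np.arctan2(d[1],d[0])))
m=cv2.inRange(h,(105,150,60),(125,255,255));C,_=cv2.findContours(m,0,1)
for q in C:
    r=cv2.minAreaRect(q)
    if 10<cv2.contourArea(q)<900: print('cap',r,onz(c,*r[0],.108),onz(c,*r[0],.07))
S=np.array([onz(c,u,v,.06) for u,v in((359,134),(390,139),(385,164),(353,159))]);print('small z.06',S[:,:2],np.linalg.norm(np.roll(S,-1,0)-S,axis=1),S.mean(0))
for z in(.14,.16): 
    B=np.array([onz(c,u,v,z) for u,v in((288,293),(325,258),(379,312),(340,345))]);print('big',z,B[:,:2],np.linalg.norm(np.roll(B,-1,0)-B,axis=1),B.mean(0))
```

```text
[[ 0.5615  0.0175]
 [ 0.5477 -0.0293]
 [ 0.5126 -0.0172]
 [ 0.5264  0.0292]] [0.0488 0.0371 0.0484 0.037 ] [0.5371 0.     0.094 ]
-106.44561315142353
-106.53706236635703
-18.451571987201227
-19.09167350781246
cap ((336.0, 314.0), (16.0, 14.0), 90.0) [0.3156 0.0258 0.108 ] [0.2951 0.0285 0.07  ]
cap ((373.0, 149.0), (4.0, 4.0), 90.0) [ 0.4557 -0.0431  0.108 ] [ 0.4538 -0.0496  0.07  ]
cap ((296.0000305175781, 61.49999237060547), (9.192388534545898, 9.192388534545898), 45.0) [0.5383 0.0002 0.108 ] [ 0.5474 -0.0004  0.07  ]
small z.06 [[ 0.4708 -0.0413]
 [ 0.4582 -0.0696]
 [ 0.436  -0.0595]
 [ 0.4492 -0.0299]] [0.0309 0.0244 0.0324 0.0245] [ 0.4535 -0.0501  0.06  ]
big 0.14 [[ 0.3626  0.0572]
 [ 0.3841  0.0193]
 [ 0.3244 -0.0124]
 [ 0.3023  0.0278]] [0.0435 0.0676 0.0458 0.0671] [0.3434 0.023  0.14  ]
big 0.16 [[ 0.3711  0.0531]
 [ 0.3908  0.0182]
 [ 0.3358 -0.011 ]
 [ 0.3155  0.026 ]] [0.0401 0.0623 0.0422 0.0619] [0.3533 0.0216 0.16  ]
```

```bash
python3 -m handwheel '[{"x":0,"y":0.8,"z":0,"rx":0.4,"ry":0,"rz":0},{"x":0,"y":1,"z":0,"rx":0,"ry":0,"rz":0},{"x":0,"y":1,"z":0,"rx":0,"ry":0,"rz":0},{"x":0,"y":1,"z":0,"rx":0,"ry":0,"rz":-0.98},{"x":0,"y":0.4,"z":0,"rx":0,"ry":0,"rz":-0.98},{"x":0,"y":0,"z":0,"rx":0,"ry":0,"rz":-0.98},{"x":0,"y":0,"z":0,"rx":0,"ry":0,"rz":-0.98},{"x":0,"y":0,"z":0,"rx":0,"ry":0,"rz":-0.98},{"x":0,"y":0,"z":0,"rx":0,"ry":0,"rz":-0.98},{"x":0,"y":0,"z":0,"rx":0,"ry":0,"rz":-0.98},{"x":0,"y":0,"z":0,"rx":0,"ry":0,"rz":-0.98},{"x":0,"y":0,"z":0,"rx":0,"ry":0,"rz":0}]' 1
cat > st.py <<'E'
from h import *
import sys
np.set_printoptions(precision=4,suppress=True)
s=ctrl.state();M=rot(s['eef_rot']);print(s['clock'],s['eef_pos'],'x',M[:,0],'y',M[:,1],'z',M[:,2],'q',s['qpos'],s['grip_width'],'az z',np.degrees(np.arctan2(M[1,2],M[0,2])))
for a in sys.argv[1:]: print(a,togo(eval(a)))
E
python3 st.py "[.6115,-.0236,.13]" "[.5305,.0022,.0446]"
```

```text
clock: 12.2
eef_pos: [0.606, -0.0406, 0.2447]
eef_rot: [-0.164, -0.363, -0.602, 0.692]
ft_force: [-0.5, -0.2, -2.1]
grip_width: 0.0852
12.2 [ 0.606  -0.0406  0.2447] x [-0.6823  0.2095 -0.7004] y [ 0.6644 -0.2221 -0.7136] z [-0.305  -0.9523  0.0123] q [ 0.0745  0.7347  0.5589 -0.3117 -2.1317  1.1167] 0.08517007301074828 az z -107.76228185549667
[.6115,-.0236,.13] [ 1.6032  1.6345 -0.3865]
[.5305,.0022,.0446] [ 4.0129  1.6624 -0.4047]
```

```bash
python3 -m handwheel '[{"x":0,"y":0.6,"z":-0.2,"rx":0,"ry":0,"rz":0},{"x":0,"y":0.6,"z":-0.2,"rx":0,"ry":0,"rz":0},{"x":0,"y":0.46,"z":0,"rx":0,"ry":0,"rz":0},{"x":0.3,"y":0,"z":0,"rx":0,"ry":0,"rz":0},{"x":0.3,"y":0,"z":0,"rx":0,"ry":0,"rz":0},{"x":0,"y":0,"z":0,"rx":0,"ry":0,"rz":0}]'
python3 st.py "[.5305,.0022,.0446]"
python3 - <<'E'
from h import *
np.set_printoptions(precision=4,suppress=True)
c=cap('wrist','w6.png');h=cv2.cvtColor(c['img'],cv2.COLOR_RGB2HSV)
m=cv2.inRange(h,(105,150,60),(125,255,255));C,_=cv2.findContours(m,0,1)
for q in C:
    r=cv2.minAreaRect(q)
    if 10<cv2.contourArea(q)<2000: print('cap',r,onz(c,*r[0],.108))
E
```

```text
clock: 12.8
eef_pos: [0.6468, -0.0329, 0.1691]
eef_rot: [-0.168, -0.366, -0.601, 0.691]
ft_force: [0.2, -0.1, -0.3]
grip_width: 0.0856
12.8 [ 0.6468 -0.0329  0.1691] x [-0.6753  0.2069 -0.7079] y [ 0.6723 -0.222  -0.7062] z [-0.3033 -0.9528  0.0109] q [ 0.0818  0.8447  0.6059 -0.3007 -2.0602  1.1358] 0.08558880173553485 az z -107.65702087906787
[.5305,.0022,.0446] [3.4787 0.0401 0.0096]
cap ((152.0, 448.0), (10.0, 4.0), 90.0) [ 2.3521 -1.4535  0.108 ]
cap ((111.13459777832031, 456.32696533203125), (31.378578186035156, 52.362998962402344), 11.309932708740234) [ 1.8719 -1.2118  0.108 ]
cap ((135.0, 440.0), (60.0, 18.0), 90.0) [ 2.9467 -2.1415  0.108 ]
cap ((246.45001220703125, 379.8500061035156), (23.40085792541504, 47.117942810058594), 71.56504821777344) [-0.1271  0.4293  0.108 ]
cap ((347.0, 368.5), (17.0, 10.0), 90.0) [-0.0134  0.1038  0.108 ]
cap ((291.00872802734375, 375.857666015625), (38.86139678955078, 20.482173919677734), 48.5035285949707) [-0.0865  0.274   0.108 ]
cap ((636.0, 331.5), (17.0, 6.0), 90.0) [ 0.1188 -0.4314  0.108 ]
cap ((318.0, 272.5), (7.0, 8.0), 90.0) [0.538  0.0001 0.108 ]
cap ((637.0, 209.5), (9.0, 4.0), 90.0) [ 0.5631 -0.2292  0.108 ]
```

View pics/w6.png

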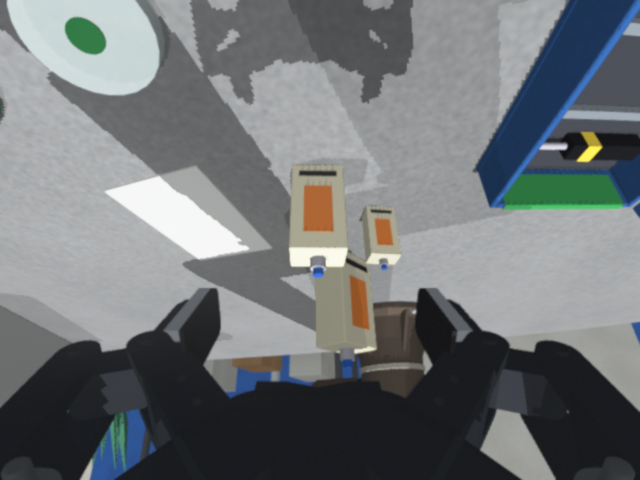

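The head stands centred between the open fingers, broad face to the camera and cap at (318,272), which confirms the position. I'll advance along the tool axis and grip.

```bash
python3 -m handwheel '[{"x":0.6,"y":0.04,"z":0,"rx":0,"ry":0,"rz":0},{"x":0.7,"y":0,"z":0,"rx":0,"ry":0,"rz":0},{"x":0.7,"y":0,"z":0,"rx":0,"ry":0,"rz":0},{"x":0.6,"y":0,"z":0,"rx":0,"ry":0,"rz":0},{"x":0.4,"y":0,"z":0,"rx":0,"ry":0,"rz":0},{"x":0.3,"y":0,"z":0,"rx":0,"ry":0,"rz":0},{"x":0.15,"y":0,"z":0,"rx":0,"ry":0,"rz":0},{"x":0,"y":0,"z":0,"rx":0,"ry":0,"rz":0}]'
python3 st.py "[.5305,.0022,.0446]"
```

```text
clock: 13.65
eef_pos: [0.5331, 0.002, 0.047]
eef_rot: [-0.169, -0.367, -0.6, 0.69]
ft_force: [0.1, -0.5, 0.6]
grip_width: 0.0852
13.65 [0.5331 0.002  0.047 ] x [-0.6737  0.207  -0.7094] y [ 0.6736 -0.2227 -0.7047] z [-0.3038 -0.9527  0.0106] q [ 0.1386  0.7779  0.1598 -0.3045 -1.6805  1.2017] 0.08518532638936101 az z -107.68834465667422
[.5305,.0022,.0446] [ 0.071  -0.0021  0.0109]
```

```bash
python3 -m handwheel '[{"x":0,"y":0,"z":0,"rx":0,"ry":0,"rz":0},{"x":0,"y":0,"z":0,"rx":0,"ry":0,"rz":0},{"x":0,"y":0,"z":0,"rx":0,"ry":0,"rz":0},{"x":0,"y":0,"z":0,"rx":0,"ry":0,"rz":0},{"x":0,"y":0,"z":0,"rx":0,"ry":0,"rz":0},{"x":0,"y":0,"z":0,"rx":0,"ry":0,"rz":0},{"x":0,"y":0,"z":0,"rx":0,"ry":0,"rz":0},{"x":0,"y":0,"z":0,"rx":0,"ry":0,"rz":0}]' 0
python3 -m handwheel '[{"x":-0.1,"y":-0.1,"z":0,"rx":0,"ry":0,"rz":0},{"x":-0.3,"y":-0.3,"z":0,"rx":0,"ry":0,"rz":0},{"x":-0.6,"y":-0.6,"z":0,"rx":0,"ry":0,"rz":0},{"x":-0.6,"y":-0.6,"z":0,"rx":0,"ry":0,"rz":0},{"x":-0.6,"y":-0.6,"z":0,"rx":0,"ry":0,"rz":0},{"x":0,"y":0,"z":0,"rx":0,"ry":0,"rz":0}]'
python3 st.py "[.5,.166,.2]"; python3 -c "
from h import *;cap('scene','s6.png')"
```

```text
clock: 14.45
eef_pos: [0.534, 0.0017, 0.0475]
eef_rot: [-0.169, -0.368, -0.6, 0.69]
ft_force: [2.9, -0.7, 6.3]
grip_width: 0.0491
clock: 15.05
eef_pos: [0.5355, 0.003, 0.2081]
eef_rot: [-0.172, -0.37, -0.599, 0.689]
ft_force: [1.7, 1.1, -2.2]
grip_width: 0.0493
15.05 [0.5355 0.003  0.2081] x [-0.6664  0.2066 -0.7163] y [ 0.6808 -0.223  -0.6977] z [-0.3039 -0.9527  0.0079] q [ 0.1388  0.6209  0.2796 -0.3231 -1.934   1.1162] 0.049277307605529855 az z -107.69236418949168
[.5,.166,.2] [ 1.2627 -1.0965 -2.8907]
```

```bash
python3 -m handwheel '[{"x":0.2,"y":-0.2,"z":-0.5,"rx":0,"ry":0,"rz":0},{"x":0.3,"y":-0.25,"z":-0.8,"rx":0,"ry":0,"rz":0},{"x":0.3,"y":-0.25,"z":-0.8,"rx":0,"ry":0,"rz":0},{"x":0.3,"y":-0.3,"z":-0.6,"rx":0,"ry":0,"rz":0},{"x":0.1,"y":-0.1,"z":-0.2,"rx":0,"ry":0,"rz":0.5},{"x":0,"y":0,"z":0,"rx":0,"ry":0,"rz":1},{"x":0,"y":0,"z":0,"rx":0,"ry":0,"rz":1},{"x":0,"y":0,"z":0,"rx":0,"ry":0,"rz":1},{"x":0,"y":0,"z":0,"rx":0,"ry":0,"rz":1},{"x":0,"y":0,"z":0,"rx":0,"ry":0,"rz":1},{"x":0,"y":0,"z":0,"rx":0,"ry":0,"rz":1},{"x":0,"y":0,"z":0,"rx":0,"ry":0,"rz":1}]'
python3 -m handwheel '[{"x":0,"y":0,"z":0,"rx":0,"ry":0,"rz":1},{"x":0,"y":0,"z":0,"rx":0,"ry":0,"rz":1},{"x":0,"y":0,"z":0,"rx":0,"ry":0,"rz":1},{"x":0,"y":0,"z":0,"rx":0,"ry":0,"rz":1},{"x":0,"y":0,"z":0,"rx":0,"ry":0,"rz":1},{"x":0,"y":0,"z":0,"rx":0,"ry":0,"rz":1},{"x":0,"y":0,"z":0,"rx":0,"ry":0,"rz":0.8},{"x":0,"y":0,"z":0,"rx":0,"ry":0,"rz":0.4},{"x":0,"y":0,"z":0,"rx":0,"ry":0,"rz":0}]'
python3 st.py "[.5,.166,.1]"
```

```text
clock: 16.3
eef_pos: [0.4991, 0.1661, 0.196]
eef_rot: [-0.411, -0.561, -0.423, 0.581]
ft_force: [-0.9, 0.6, -3.3]
grip_width: 0.0489
clock: 17.2
eef_pos: [0.5091, 0.1767, 0.2128]
eef_rot: [0.585, 0.667, 0.203, -0.414]
ft_force: [-0.6, -1.0, -3.3]
grip_width: 0.0493
17.2 [0.5091 0.1767 0.2128] x [ 0.5749 -0.2126 -0.7901] y [ 0.7555 -0.2328  0.6124] z [-0.3141 -0.949   0.0267] q [ 0.9372 -0.0298 -1.0171  1.1077 -0.7189 -0.593 ] 0.049294447722106435 az z -108.31577531187871
[.5,.166,.1] [ 1.7243 -1.4688  0.2004]
```

```bash
python3 st.py "[.517,.164,.1]"; python3 -m handwheel '[{"x":0.6,"y":-0.4,"z":0,"rx":0,"ry":0,"rz":0},{"x":0.6,"y":-0.4,"z":0.1,"rx":0,"ry":0,"rz":0},{"x":0.6,"y":-0.5,"z":0.1,"rx":0,"ry":0,"rz":0},{"x":0,"y":0,"z":0,"rx":0,"ry":0,"rz":0}]'
python3 st.py "[.517,.164,.06]"
```

```text
17.2 [0.5091 0.1767 0.2128] x [ 0.5749 -0.2126 -0.7901] y [ 0.7555 -0.2328  0.6124] z [-0.3141 -0.949   0.0267] q [ 0.9372 -0.0298 -1.0171  1.1077 -0.7189 -0.593 ] 0.049294447722106435 az z -108.31577531187871
[.517,.164,.1] [ 1.9283 -1.2026  0.1316]
clock: 17.6
eef_pos: [0.5338, 0.1921, 0.1353]
eef_rot: [0.579, 0.651, 0.206, -0.445]
ft_force: [-0.3, -0.6, -2.6]
grip_width: 0.0491
17.6 [0.5338 0.1921 0.1353] x [ 0.5185 -0.2477 -0.8184] y [ 0.784  -0.2441  0.5707] z [-0.3411 -0.9376  0.0676] q [ 0.8224  0.1468 -1.0171  1.276  -0.6105 -0.7334] 0.049092887751377594 az z -109.99415507980747
[.517,.164,.06] [ 1.1973 -0.9864  0.5391]
```

```bash
cat > rt.py <<'E'
from h import *
import sys
# target pitch(deg below horizontal), azimuth of tool plane(deg)
p,az=np.radians(float(sys.argv[1])),np.radians(float(sys.argv[2]))
f=np.array([np.cos(az),np.sin(az),0]);x=np.cos(p)*f-np.sin(p)*np.array([0,0,1]);z=np.array([np.sin(az),-np.cos(az),0]);T=np.c_[x,np.cross(z,x),z]
s=ctrl.state();M=rot(s['eef_rot']);v=R.from_matrix(M.T@T).as_rotvec()
print('rotunits',np.round(v/.1,2),'pos',np.round(s['eef_pos'],4))
if len(sys.argv)>3:
    t=eval(sys.argv[3]);print('togo now axes',np.round(togo(t),2),'after-turn axes',np.round(T.T@(np.array(t)-s['eef_pos'])/.05,2))
E
python3 rt.py 134.8 -17.7 "[.5015,.1677,.2]"
```

```text
rotunits [ -0.5    0.69 -13.89] pos [0.5338 0.1921 0.1353]
togo now axes [-1.27  0.35  0.76] after-turn axes [-0.59 -1.24  0.66]
```

```bash
python3 -m handwheel '[{"x":-0.4,"y":0.1,"z":0.2,"rx":-0.04,"ry":0.05,"rz":-0.9},{"x":-0.5,"y":0.1,"z":0.2,"rx":-0.04,"ry":0.05,"rz":-0.98},{"x":-0.4,"y":0.15,"z":0.3,"rx":-0.04,"ry":0.05,"rz":-0.98},{"x":0,"y":0,"z":0,"rx":-0.04,"ry":0.05,"rz":-0.98},{"x":0,"y":0,"z":0,"rx":-0.04,"ry":0.05,"rz":-0.98},{"x":0,"y":0,"z":0,"rx":-0.04,"ry":0.05,"rz":-0.98},{"x":0,"y":0,"z":0,"rx":-0.04,"ry":0.05,"rz":-0.98},{"x":0,"y":0,"z":0,"rx":-0.04,"ry":0.05,"rz":-0.98},{"x":0,"y":0,"z":0,"rx":-0.04,"ry":0.05,"rz":-0.98},{"x":0,"y":0,"z":0,"rx":-0.04,"ry":0.05,"rz":-0.98},{"x":0,"y":0,"z":0,"rx":-0.04,"ry":0.05,"rz":-0.98},{"x":0,"y":0,"z":0,"rx":-0.04,"ry":0.05,"rz":-0.98}]'
python3 -m handwheel '[{"x":0,"y":0,"z":0,"rx":-0.04,"ry":0.05,"rz":-0.98},{"x":0,"y":0,"z":0,"rx":-0.04,"ry":0.05,"rz":-0.98},{"x":0,"y":0,"z":0,"rx":0,"ry":0,"rz":0}]'
python3 rt.py 134.8 -17.7 "[.5015,.1677,.07]";python3 st.py
```

```text
clock: 18.8
eef_pos: [0.521, 0.1722, 0.194]
eef_rot: [-0.274, -0.456, -0.534, 0.657]
ft_force: [-0.4, 0.8, -2.4]
grip_width: 0.049
clock: 19.1
eef_pos: [0.5214, 0.1709, 0.1905]
eef_rot: [-0.206, -0.403, -0.579, 0.679]
ft_force: [-0.2, -0.3, -3.9]
grip_width: 0.0495
rotunits [-0.07  0.02 -1.14] pos [0.5214 0.1709 0.1905]
togo now axes [2.11 1.21 0.17] after-turn axes [1.96 1.44 0.18]
19.1 [0.5214 0.1709 0.1905] x [-0.591   0.1864 -0.7848] y [ 0.7455 -0.2453 -0.6197] z [-0.308  -0.9514  0.006 ] q [ 0.373   0.5541  0.2126 -0.4075 -1.7637  0.9144] 0.049495041631134926 az z -107.94167919336343
```

```bash
python3 -m handwheel '[{"x":0,"y":0,"z":0,"rx":-0.03,"ry":0,"rz":-0.6},{"x":0,"y":0,"z":0,"rx":-0.03,"ry":0,"rz":-0.54},{"x":0.5,"y":0.4,"z":0.06,"rx":0,"ry":0,"rz":0},{"x":0.5,"y":0.4,"z":0.06,"rx":0,"ry":0,"rz":0},{"x":0.5,"y":0.4,"z":0.06,"rx":0,"ry":0,"rz":0},{"x":0.46,"y":0.24,"z":0,"rx":0,"ry":0,"rz":0},{"x":0,"y":0,"z":0,"rx":0,"ry":0,"rz":0}]'
python3 rt.py 134.8 -17.7 "[.5015,.1677,.051]"
```

```text
clock: 19.8
eef_pos: [0.4998, 0.1682, 0.0707]
eef_rot: [-0.17, -0.369, -0.602, 0.688]
ft_force: [-1.2, -1.1, -2.7]
grip_width: 0.0494
rotunits [-0.01  0.04 -0.03] pos [0.4998 0.1682 0.0707]
togo now axes [ 0.25  0.3  -0.  ] after-turn axes [ 0.25  0.3  -0.  ]
```

```bash
python3 -m handwheel '[{"x":0.1,"y":0.12,"z":0,"rx":0,"ry":0,"rz":0},{"x":0.1,"y":0.1,"z":0,"rx":0,"ry":0,"rz":0},{"x":0.05,"y":0.06,"z":0,"rx":0,"ry":0,"rz":0},{"x":0,"y":0,"z":0,"rx":0,"ry":0,"rz":0},{"x":0,"y":0,"z":0,"rx":0,"ry":0,"rz":0}]'
python3 rt.py 134.8 -17.7 "[.5015,.1677,.0495]"
```

```text
clock: 20.3
eef_pos: [0.5046, 0.1669, 0.0546]
eef_rot: [-0.172, -0.371, -0.601, 0.687]
ft_force: [0.3, -0.5, -2.7]
grip_width: 0.0493
rotunits [-0.    0.03 -0.09] pos [0.5046 0.1669 0.0546]
togo now axes [0.12 0.03 0.  ] after-turn axes [0.12 0.03 0.  ]
```

```bash
python3 -m handwheel '[{"x":0.05,"y":0.02,"z":0,"rx":0,"ry":0,"rz":-0.09},{"x":0.04,"y":0.02,"z":0,"rx":0,"ry":0,"rz":0},{"x":0.03,"y":0.02,"z":0,"rx":0,"ry":0,"rz":0},{"x":0,"y":0,"z":0,"rx":0,"ry":0,"rz":0},{"x":0,"y":0,"z":0,"rx":0,"ry":0,"rz":0}]'
python3 rt.py 134.8 -17.7 "[.5015,.1677,.0495]"
```

```text
clock: 20.8
eef_pos: [0.5026, 0.1674, 0.0495]
eef_rot: [-0.169, -0.368, -0.603, 0.687]
ft_force: [0.4, -0.2, 8.7]
grip_width: 0.0493
rotunits [0.01 0.03 0.  ] pos [0.5026 0.1674 0.0495]
togo now axes [ 0.02 -0.02  0.  ] after-turn axes [ 0.02 -0.02  0.  ]
```

```bash
python3 -m handwheel '[{"x":0,"y":0,"z":0,"rx":0,"ry":0,"rz":0},{"x":0,"y":0,"z":0,"rx":0,"ry":0,"rz":0},{"x":0,"y":0,"z":0,"rx":0,"ry":0,"rz":0},{"x":0,"y":0,"z":0,"rx":0,"ry":0,"rz":0},{"x":0,"y":0,"z":0,"rx":0,"ry":0,"rz":0}]' 1
python3 -m handwheel '[{"x":-0.2,"y":0,"z":0,"rx":0,"ry":0,"rz":0},{"x":-0.5,"y":0,"z":0,"rx":0,"ry":0,"rz":0},{"x":-0.6,"y":0,"z":0,"rx":0,"ry":0,"rz":0},{"x":-0.6,"y":0,"z":0,"rx":0,"ry":0,"rz":0},{"x":-0.3,"y":0,"z":0,"rx":0,"ry":0,"rz":-0.9},{"x":0,"y":0,"z":0,"rx":0,"ry":0,"rz":-0.9},{"x":0,"y":0,"z":0,"rx":0,"ry":0,"rz":-0.85},{"x":0,"y":0,"z":0,"rx":0,"ry":0,"rz":0}]'
python3 rt.py 150 -17.7 "[.5008,.1674,.0625]"; python3 st.py
python3 - <<'E'
from h import *
c=cap('wrist','w7.png');h=cv2.cvtColor(c['img'],cv2.COLOR_RGB2HSV)
m=cv2.inRange(h,(105,150,60),(125,255,255));m[:, :270]=0;m[:,370:]=0;C,_=cv2.findContours(m,0,1)
for q in C:
    r=cv2.minAreaRect(q);print('cap',r,onz(c,*r[0],.11))
E
```

```text
clock: 21.3
eef_pos: [0.5022, 0.1675, 0.0477]
eef_rot: [-0.169, -0.368, -0.603, 0.688]
ft_force: [-1.0, 0.1, -0.0]
grip_width: 0.0853
clock: 22.1
eef_pos: [0.5761, 0.143, 0.1227]
eef_rot: [-0.073, -0.283, -0.646, 0.705]
ft_force: [-0.5, -0.5, -1.1]
grip_width: 0.0855
rotunits [-0.05  0.02  0.07] pos [0.5761 0.143  0.1227]
togo now axes [ 1.97  0.26 -0.01] after-turn axes [ 1.97  0.25 -0.01]
22.1 [0.5761 0.143  0.1227] x [-0.8292  0.2622 -0.4937] y [ 0.4689 -0.1546 -0.8696] z [-0.3044 -0.9525  0.0052] q [ 0.2361  0.9108  0.5427 -0.5522 -2.1144  0.9671] 0.08550135400523337 az z -107.7208108800181
cap ((281.5, 306.0), (34.0, 23.0), 90.0) [0.22691832 0.31512593 0.11      ]
cap ((334.9999694824219, 300.9999694824219), (61.99999237060547, 43.99999237060547), -0.0) [0.31978062 0.20145109 0.11      ]
```

View pics/w7.png

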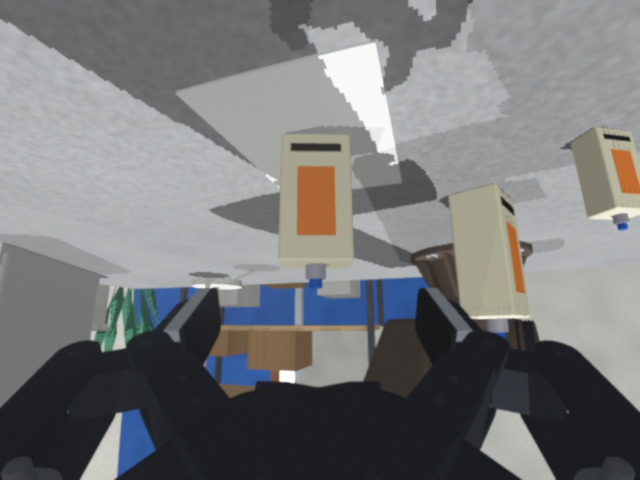

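The head stands upright on the mat, centred between the fingers, with its cap at (316,283). I'll advance and re-grip at the flatter pitch.

```bash
python3 -m handwheel '[{"x":0.5,"y":0.13,"z":0,"rx":0,"ry":0,"rz":0},{"x":0.6,"y":0.12,"z":0,"rx":0,"ry":0,"rz":0},{"x":0.5,"y":0,"z":0,"rx":0,"ry":0,"rz":0},{"x":0.25,"y":0,"z":0,"rx":0,"ry":0,"rz":0},{"x":0.12,"y":0,"z":0,"rx":0,"ry":0,"rz":0},{"x":0,"y":0,"z":0,"rx":0,"ry":0,"rz":0}]'
python3 -m handwheel '[{"x":0,"y":0,"z":0,"rx":0,"ry":0,"rz":0},{"x":0,"y":0,"z":0,"rx":0,"ry":0,"rz":0},{"x":0,"y":0,"z":0,"rx":0,"ry":0,"rz":0},{"x":0,"y":0,"z":0,"rx":0,"ry":0,"rz":0},{"x":0,"y":0,"z":0,"rx":0,"ry":0,"rz":0},{"x":0,"y":0,"z":0,"rx":0,"ry":0,"rz":0},{"x":0,"y":0,"z":0,"rx":0,"ry":0,"rz":0},{"x":0,"y":0,"z":0,"rx":0,"ry":0,"rz":0}]' 0
python3 rt.py 60 -17.7 "[.5008,.1674,.17]"; python3 st.py "[.505,.166,.17]"
```

```text
clock: 22.75
eef_pos: [0.5009, 0.1683, 0.0668]
eef_rot: [-0.078, -0.285, -0.646, 0.703]
ft_force: [0.8, 0.6, -0.0]
grip_width: 0.0856
clock: 23.55
eef_pos: [0.5016, 0.1678, 0.0663]
eef_rot: [-0.077, -0.285, -0.646, 0.704]
ft_force: [3.1, -1.1, 4.5]
grip_width: 0.049
rotunits [1.00e-02 3.00e-02 1.57e+01] pos [0.5016 0.1678 0.0663]
togo now axes [-1.03 -1.8   0.02] after-turn axes [-1.8   1.03  0.01]
23.55 [0.5016 0.1678 0.0663] x [-0.8253  0.2608 -0.5009] y [ 0.4769 -0.153  -0.8655] z [-0.3024 -0.9532  0.0019] q [ 0.2905  0.8691  0.2975 -0.5414 -1.9085  1.0441] 0.04899442621576568 az z -107.6005761733478
[.505,.166,.17] [-1.1053 -1.7571  0.0176]
```

```bash
python3 -m handwheel '[{"x":-0.1,"y":-0.2,"z":0,"rx":0,"ry":0,"rz":0},{"x":-0.3,"y":-0.5,"z":0,"rx":0,"ry":0,"rz":0},{"x":-0.4,"y":-0.7,"z":0,"rx":0,"ry":0,"rz":0},{"x":-0.3,"y":-0.4,"z":0,"rx":0,"ry":0,"rz":0.5},{"x":0,"y":0,"z":0,"rx":0,"ry":0,"rz":0.9},{"x":0,"y":0,"z":0,"rx":0,"ry":0,"rz":0.95},{"x":0,"y":0,"z":0,"rx":0,"ry":0,"rz":0.95},{"x":0,"y":0,"z":0,"rx":0,"ry":0,"rz":0.95},{"x":0,"y":0,"z":0,"rx":0,"ry":0,"rz":0.95},{"x":0,"y":0,"z":0,"rx":0,"ry":0,"rz":0.95},{"x":0,"y":0,"z":0,"rx":0,"ry":0,"rz":0.95},{"x":0,"y":0,"z":0,"rx":0,"ry":0,"rz":0.95}]'
python3 -m handwheel '[{"x":0,"y":0,"z":0,"rx":0,"ry":0,"rz":0.95},{"x":0,"y":0,"z":0,"rx":0,"ry":0,"rz":0.95},{"x":0,"y":0,"z":0,"rx":0,"ry":0,"rz":0.95},{"x":0,"y":0,"z":0,"rx":0,"ry":0,"rz":0.95},{"x":0,"y":0,"z":0,"rx":0,"ry":0,"rz":0.95},{"x":0,"y":0,"z":0,"rx":0,"ry":0,"rz":0.95},{"x":0,"y":0,"z":0,"rx":0,"ry":0,"rz":0.95},{"x":0,"y":0,"z":0,"rx":0,"ry":0,"rz":0.3},{"x":0,"y":0,"z":0,"rx":0,"ry":0,"rz":0}]'
python3 rt.py 60 -17.7 "[.4945,.1687,.05]"; python3 st.py
```

```text
clock: 24.75
eef_pos: [0.5033, 0.1674, 0.1717]
eef_rot: [-0.347, -0.517, -0.482, 0.617]
ft_force: [-0.7, 0.7, -2.3]
grip_width: 0.0496
clock: 25.65
eef_pos: [0.502, 0.1658, 0.1705]
eef_rot: [0.536, 0.648, 0.279, -0.464]
ft_force: [-0.5, 0.1, -3.3]
grip_width: 0.0486
rotunits [0.04 0.03 0.72] pos [0.502  0.1658 0.1705]
togo now axes [ 2.1  -1.2  -0.02] after-turn axes [ 2.01 -1.34 -0.01]
25.65 [0.502  0.1658 0.1705] x [ 0.4143 -0.1357 -0.9   ] y [ 0.8585 -0.2699  0.436 ] z [-0.3021 -0.9533  0.0046] q [ 0.895   0.0047 -0.9341  0.7856 -0.6151 -0.2789] 0.04861408286421427 az z -107.5822003994567
```

```bash
python3 -m handwheel '[{"x":0,"y":0,"z":0,"rx":0.04,"ry":0.03,"rz":0.72},{"x":0.6,"y":-0.35,"z":0,"rx":0,"ry":0,"rz":0},{"x":0.6,"y":-0.35,"z":0,"rx":0,"ry":0,"rz":0},{"x":0.6,"y":-0.35,"z":0,"rx":0,"ry":0,"rz":0},{"x":0,"y":0,"z":0,"rx":0,"ry":0,"rz":0}]'
python3 rt.py 60 -17.7 "[.4975,.1677,.0155]"; python3 st.py
```

```text
clock: 26.15
eef_pos: [0.5264, 0.1887, 0.0974]
eef_rot: [0.544, 0.644, 0.26, -0.47]
ft_force: [-0.8, -1.9, -3.2]
grip_width: 0.049
rotunits [-0.01  0.4   0.49] pos [0.5264 0.1887 0.0974]
togo now axes [ 1.29 -1.12  0.53] after-turn axes [ 1.21 -1.19  0.58]
26.15 [0.5264 0.1887 0.0974] x [ 0.4229 -0.1773 -0.8887] y [ 0.8465 -0.2726  0.4572] z [-0.3233 -0.9456  0.0348] q [ 0.7612  0.1716 -1.0137  1.199  -0.4677 -0.6253] 0.04903586117076431 az z -108.87730071865568
```

```bash
python3 rt.py 150 -17.7 "[.5016,.1678,.16]"; python3 -m handwheel '[{"x":-0.7,"y":0.2,"z":0.2,"rx":0,"ry":0.03,"rz":-0.6},{"x":-0.7,"y":0.2,"z":0.2,"rx":0,"ry":0.03,"rz":-0.95},{"x":0,"y":-0.3,"z":0.1,"rx":0,"ry":0.03,"rz":-0.98},{"x":0,"y":0,"z":0,"rx":0,"ry":0.03,"rz":-0.98},{"x":0,"y":0,"z":0,"rx":0,"ry":0.03,"rz":-0.98},{"x":0,"y":0,"z":0,"rx":0,"ry":0.03,"rz":-0.98},{"x":0,"y":0,"z":0,"rx":0,"ry":0.03,"rz":-0.98},{"x":0,"y":0,"z":0,"rx":0,"ry":0.03,"rz":-0.98},{"x":0,"y":0,"z":0,"rx":0,"ry":0.03,"rz":-0.98},{"x":0,"y":0,"z":0,"rx":0,"ry":0.03,"rz":-0.98},{"x":0,"y":0,"z":0,"rx":0,"ry":0.03,"rz":-0.98},{"x":0,"y":0,"z":0,"rx":0,"ry":0.03,"rz":-0.98}]'
python3 -m handwheel '[{"x":0,"y":0,"z":0,"rx":0,"ry":0,"rz":-0.98},{"x":0,"y":0,"z":0,"rx":0,"ry":0,"rz":-0.98},{"x":0,"y":0,"z":0,"rx":0,"ry":0,"rz":-0.98},{"x":0,"y":0,"z":0,"rx":0,"ry":0,"rz":-0.6},{"x":0,"y":0,"z":0,"rx":0,"ry":0,"rz":0}]'
python3 rt.py 150 -17.7 "[.5016,.1678,.074]"
```

```text
rotunits [ -0.33   0.3  -15.22] pos [0.5264 0.1887 0.0974]
togo now axes [-1.25  0.27  0.6 ] after-turn axes [-0.33 -1.26  0.55]
clock: 27.35
eef_pos: [0.5164, 0.1768, 0.1437]
eef_rot: [-0.233, -0.443, -0.551, 0.667]
ft_force: [-0.1, 0.6, -3.0]
grip_width: 0.049
clock: 27.85
eef_pos: [0.5163, 0.1755, 0.1404]
eef_rot: [-0.111, -0.339, -0.619, 0.699]
ft_force: [0.3, -0.0, -4.0]
grip_width: 0.0493
rotunits [-0.22 -0.27 -1.35] pos [0.5163 0.1755 0.1404]
togo now axes [0.99 0.91 0.24] after-turn axes [0.87 1.03 0.24]
```

```bash
python3 -m handwheel '[{"x":0,"y":0,"z":0,"rx":-0.11,"ry":-0.13,"rz":-0.67},{"x":0,"y":0,"z":0,"rx":-0.11,"ry":-0.14,"rz":-0.68},{"x":0.3,"y":0.4,"z":0.1,"rx":0,"ry":0,"rz":0},{"x":0.3,"y":0.4,"z":0.1,"rx":0,"ry":0,"rz":0},{"x":0.2,"y":0.2,"z":0.04,"rx":0,"ry":0,"rz":0},{"x":0,"y":0,"z":0,"rx":0,"ry":0,"rz":0},{"x":0,"y":0,"z":0,"rx":0,"ry":0,"rz":0}]'
python3 rt.py 150 -17.7 "[.5016,.1678,.066]"
```

```text
clock: 28.55
eef_pos: [0.5038, 0.1666, 0.08]
eef_rot: [-0.079, -0.287, -0.646, 0.703]
ft_force: [-0.9, 0.5, -2.6]
grip_width: 0.0488
rotunits [-0.    0.02 -0.07] pos [0.5038 0.1666 0.08  ]
togo now axes [ 0.18  0.22 -0.01] after-turn axes [ 0.18  0.22 -0.01]
```

```bash
python3 -m handwheel '[{"x":0.08,"y":0.1,"z":0,"rx":0,"ry":0,"rz":-0.07},{"x":0.06,"y":0.08,"z":0,"rx":0,"ry":0,"rz":0},{"x":0.02,"y":0.04,"z":0,"rx":0,"ry":0,"rz":0},{"x":0,"y":0,"z":0,"rx":0,"ry":0,"rz":0},{"x":0,"y":0,"z":0,"rx":0,"ry":0,"rz":0}]'
python3 rt.py 150 -17.7 "[.5016,.1678,.066]"
```

```text
clock: 29.05
eef_pos: [0.5019, 0.1666, 0.0663]
eef_rot: [-0.076, -0.284, -0.647, 0.704]
ft_force: [0.1, 2.8, 5.8]
grip_width: 0.0491
rotunits [-0.01  0.03  0.02] pos [0.5019 0.1666 0.0663]
togo now axes [ 0.01 -0.   -0.02] after-turn axes [ 0.01 -0.   -0.02]
```

```bash
python3 -m handwheel '[{"x":0,"y":0,"z":0,"rx":0,"ry":0,"rz":0},{"x":0,"y":0,"z":0,"rx":0,"ry":0,"rz":0},{"x":0,"y":0,"z":0,"rx":0,"ry":0,"rz":0},{"x":0,"y":0,"z":0,"rx":0,"ry":0,"rz":0},{"x":0,"y":0,"z":0,"rx":0,"ry":0,"rz":0}]' 1
python3 -m handwheel '[{"x":-0.2,"y":0,"z":0,"rx":0,"ry":0,"rz":0},{"x":-0.5,"y":0,"z":0,"rx":0,"ry":0,"rz":0},{"x":-0.6,"y":0,"z":0,"rx":0,"ry":0,"rz":0},{"x":-0.5,"y":0,"z":0,"rx":0,"ry":0,"rz":0},{"x":0,"y":0,"z":0,"rx":0,"ry":0,"rz":-0.9},{"x":0,"y":0,"z":0,"rx":0,"ry":0,"rz":-0.9},{"x":0,"y":0,"z":0,"rx":0,"ry":0,"rz":-0.8},{"x":0,"y":0,"z":0,"rx":0,"ry":0,"rz":0},{"x":0,"y":0,"z":0,"rx":0,"ry":0,"rz":0}]'
python3 rt.py 165 -17.7 "[.4994,.1674,.073]"; python3 st.py
```

```text
clock: 29.55
eef_pos: [0.5019, 0.1663, 0.0652]
eef_rot: [-0.075, -0.284, -0.646, 0.704]
ft_force: [-0.1, -0.1, 0.1]
grip_width: 0.0852
clock: 30.45
eef_pos: [0.5767, 0.1424, 0.1092]
eef_rot: [0.016, -0.199, -0.677, 0.708]
ft_force: [0.1, -0.2, 1.4]
grip_width: 0.0855
rotunits [-0.04  0.02 -0.01] pos [0.5767 0.1424 0.1092]
togo now axes [ 1.76  0.28 -0.01] after-turn axes [ 1.76  0.28 -0.01]
30.45 [0.5767 0.1424 0.1092] x [-0.9204  0.292  -0.26  ] y [ 0.2465 -0.0826 -0.9656] z [-0.3034 -0.9529  0.004 ] q [ 0.1965  1.0595  0.6783 -0.6977 -2.3299  0.901 ] 0.08554938970756579 az z -107.66138443242892
```

```bash
python3 -m handwheel '[{"x":0.4,"y":0.14,"z":0,"rx":0,"ry":0,"rz":0},{"x":0.6,"y":0.14,"z":0,"rx":0,"ry":0,"rz":0},{"x":0.4,"y":0,"z":0,"rx":0,"ry":0,"rz":0},{"x":0.24,"y":0,"z":0,"rx":0,"ry":0,"rz":0},{"x":0.12,"y":0,"z":0,"rx":0,"ry":0,"rz":0},{"x":0,"y":0,"z":0,"rx":0,"ry":0,"rz":0}]'
python3 -m handwheel '[{"x":0,"y":0,"z":0,"rx":0,"ry":0,"rz":0},{"x":0,"y":0,"z":0,"rx":0,"ry":0,"rz":0},{"x":0,"y":0,"z":0,"rx":0,"ry":0,"rz":0},{"x":0,"y":0,"z":0,"rx":0,"ry":0,"rz":0},{"x":0,"y":0,"z":0,"rx":0,"ry":0,"rz":0},{"x":0,"y":0,"z":0,"rx":0,"ry":0,"rz":0},{"x":0,"y":0,"z":0,"rx":0,"ry":0,"rz":0},{"x":0,"y":0,"z":0,"rx":0,"ry":0,"rz":0}]' 0
python3 rt.py 75 -17.7 "[.5,.167,.17]"; python3 st.py
```

```text
clock: 31.05
eef_pos: [0.4989, 0.1679, 0.0752]
eef_rot: [0.015, -0.199, -0.678, 0.708]
ft_force: [0.4, 0.1, -0.3]
grip_width: 0.0854
clock: 31.85
eef_pos: [0.4988, 0.1673, 0.0741]
eef_rot: [0.016, -0.198, -0.678, 0.708]
ft_force: [3.8, -0.3, 5.2]
grip_width: 0.0488
rotunits [-1.000e-02  4.000e-02  1.571e+01] pos [0.4988 0.1673 0.0741]
togo now axes [-0.52 -1.85  0.  ] after-turn axes [-1.85  0.52 -0.  ]
31.85 [0.4988 0.1673 0.0741] x [-0.9209  0.2917 -0.2586] y [ 0.2455 -0.0813 -0.966 ] z [-0.3028 -0.953   0.0033] q [ 0.2503  1.0028  0.4224 -0.6543 -2.1458  1.0125] 0.048779754686167826 az z -107.62752748759071
```

```bash
python3 -m handwheel '[{"x":-0.05,"y":-0.3,"z":0,"rx":0,"ry":0,"rz":0},{"x":-0.15,"y":-0.5,"z":0,"rx":0,"ry":0,"rz":0},{"x":-0.2,"y":-0.7,"z":0,"rx":0,"ry":0,"rz":0},{"x":-0.1,"y":-0.4,"z":0,"rx":0,"ry":0,"rz":0.5},{"x":0,"y":0,"z":0,"rx":0,"ry":0,"rz":0.95},{"x":0,"y":0,"z":0,"rx":0,"ry":0,"rz":0.98},{"x":0,"y":0,"z":0,"rx":0,"ry":0,"rz":0.98},{"x":0,"y":0,"z":0,"rx":0,"ry":0,"rz":0.98},{"x":0,"y":0,"z":0,"rx":0,"ry":0,"rz":0.98},{"x":0,"y":0,"z":0,"rx":0,"ry":0,"rz":0.98},{"x":0,"y":0,"z":0,"rx":0,"ry":0,"rz":0.98},{"x":0,"y":0,"z":0,"rx":0,"ry":0,"rz":0.98}]'
python3 -m handwheel '[{"x":0,"y":0,"z":0,"rx":0,"ry":0,"rz":0.98},{"x":0,"y":0,"z":0,"rx":0,"ry":0,"rz":0.98},{"x":0,"y":0,"z":0,"rx":0,"ry":0,"rz":0.98},{"x":0,"y":0,"z":0,"rx":0,"ry":0,"rz":0.98},{"x":0,"y":0,"z":0,"rx":0,"ry":0,"rz":0.98},{"x":0,"y":0,"z":0,"rx":0,"ry":0,"rz":0.98},{"x":0,"y":0,"z":0,"rx":0,"ry":0,"rz":0.98},{"x":0,"y":0,"z":0,"rx":0,"ry":0,"rz":0.5},{"x":0,"y":0,"z":0,"rx":0,"ry":0,"rz":0}]'
python3 rt.py 75 -17.7 "[.487,.171,.04]"; python3 st.py
```

```text
clock: 33.05
eef_pos: [0.4982, 0.168, 0.1726]
eef_rot: [-0.272, -0.456, -0.539, 0.654]
ft_force: [-0.1, 0.8, -2.9]
grip_width: 0.0489
clock: 33.95
eef_pos: [0.4958, 0.1666, 0.1714]
eef_rot: [0.489, 0.618, 0.34, -0.513]
ft_force: [0.1, -0.4, -2.9]
grip_width: 0.049
rotunits [0.03 0.04 0.04] pos [0.4958 0.1666 0.1714]
togo now axes [ 2.49 -0.86 -0.04] after-turn axes [ 2.49 -0.87 -0.03]
33.95 [0.4958 0.1666 0.1714] x [ 0.2415 -0.0811 -0.967 ] y [ 0.9223 -0.2907  0.2547] z [-0.3018 -0.9534  0.0046] q [ 0.8625  0.048  -0.701   0.3519 -0.7548  0.1528] 0.04899133045524603 az z -107.5652550095377
```

Pitch 75° is reached with room to spare, so I'll lower it.

```bash
python3 -m handwheel '[{"x":0.5,"y":-0.2,"z":0,"rx":0,"ry":0,"rz":0},{"x":0.7,"y":-0.25,"z":0,"rx":0,"ry":0,"rz":0},{"x":0.7,"y":-0.25,"z":0,"rx":0,"ry":0,"rz":0},{"x":0.5,"y":-0.15,"z":0,"rx":0,"ry":0,"rz":0},{"x":0,"y":0,"z":0,"rx":0,"ry":0,"rz":0}]'
python3 rt.py 75 -17.7 "[.487,.171,.012]"; python3 st.py
```

```text
clock: 34.45
eef_pos: [0.4868, 0.1677, 0.0422]
eef_rot: [0.488, 0.616, 0.339, -0.516]
ft_force: [0.4, -2.5, -3.1]
grip_width: 0.0492
rotunits [0.02 0.1  0.07] pos [0.4868 0.1677 0.0422]
togo now axes [ 0.58 -0.17 -0.07] after-turn axes [ 0.58 -0.17 -0.07]
34.45 [0.4868 0.1677 0.0422] x [ 0.2369 -0.0857 -0.9677] y [ 0.9226 -0.2923  0.2518] z [-0.3044 -0.9525  0.0098] q [ 0.7977  0.2194 -0.9653  0.7082 -0.3605 -0.1981] 0.0491740311634748 az z -107.72470198258992
```

```bash
python3 st.py "[.5,.166,.016]"; python3 -m handwheel '[{"x":0.2,"y":0.04,"z":-0.02,"rx":0,"ry":0.05,"rz":0.03},{"x":0.2,"y":0.04,"z":-0.02,"rx":0,"ry":0.05,"rz":0.03},{"x":0.15,"y":0.04,"z":0,"rx":0,"ry":0,"rz":0},{"x":0,"y":0,"z":0,"rx":0,"ry":0,"rz":0},{"x":0,"y":0,"z":0,"rx":0,"ry":0,"rz":0}]'
python3 rt.py 75 -17.7 "[.5,.166,.011]"; python3 st.py
```

```text
34.45 [0.4868 0.1677 0.0422] x [ 0.2369 -0.0857 -0.9677] y [ 0.9226 -0.2923  0.2518] z [-0.3044 -0.9525  0.0098] q [ 0.7977  0.2194 -0.9653  0.7082 -0.3605 -0.1981] 0.0491740311634748 az z -107.72470198258992
[.5,.166,.016] [ 0.5727  0.1217 -0.0542]
clock: 34.95
eef_pos: [0.5041, 0.1691, 0.0235]
eef_rot: [0.487, 0.622, 0.34, -0.51]
ft_force: [-0.1, -0.3, -4.2]
grip_width: 0.0487
rotunits [-0.   -0.06 -0.01] pos [0.5041 0.1691 0.0235]
togo now axes [ 0.23 -0.12  0.09] after-turn axes [ 0.23 -0.12  0.08]
34.95 [0.5041 0.1691 0.0235] x [ 0.2492 -0.0733 -0.9657] y [ 0.92   -0.2937  0.2597] z [-0.3026 -0.9531 -0.0058] q [ 0.6821  0.2593 -1.0131  0.9814 -0.2603 -0.3686] 0.048654571709474514 az z -107.6157485016069
```

```bash
python3 -m handwheel '[{"x":0.08,"y":-0.01,"z":0,"rx":0,"ry":-0.05,"rz":0},{"x":0.06,"y":-0.01,"z":0,"rx":0,"ry":0,"rz":0},{"x":0.05,"y":0,"z":0,"rx":0,"ry":0,"rz":0},{"x":0,"y":0,"z":0,"rx":0,"ry":0,"rz":0},{"x":0,"y":0,"z":0,"rx":0,"ry":0,"rz":0}]'
python3 rt.py 75 -17.7 "[.5,.166,.011]"; python3 st.py
```

```text
clock: 35.45
eef_pos: [0.5053, 0.1698, 0.0147]
eef_rot: [0.488, 0.619, 0.341, -0.513]
ft_force: [-0.7, 0.4, -3.1]
grip_width: 0.0489
rotunits [0.02 0.02 0.05] pos [0.5053 0.1698 0.0147]
togo now axes [ 0.05 -0.09  0.1 ] after-turn axes [ 0.05 -0.09  0.1 ]
35.45 [0.5053 0.1698 0.0147] x [ 0.2412 -0.0793 -0.9672] y [ 0.922  -0.2923  0.2539] z [-0.3029 -0.953   0.0026] q [ 0.6649  0.2789 -1.0161  1.0269 -0.2494 -0.3988] 0.04894726914519788 az z -107.6296167447126
```

```bash
python3 -m handwheel '[{"x":0.03,"y":-0.01,"z":0,"rx":0,"ry":0,"rz":0.05},{"x":0.03,"y":-0.01,"z":0,"rx":0,"ry":0,"rz":0},{"x":0.02,"y":0,"z":0,"rx":0,"ry":0,"rz":0},{"x":0,"y":0,"z":0,"rx":0,"ry":0,"rz":0},{"x":0,"y":0,"z":0,"rx":0,"ry":0,"rz":0}]'
python3 rt.py 75 -17.7 "[.5,.166,.011]"; python3 st.py
```

```text
clock: 35.95
eef_pos: [0.5072, 0.1711, 0.0132]
eef_rot: [0.488, 0.619, 0.34, -0.513]
ft_force: [-1.4, 0.0, 1.5]
grip_width: 0.0491
rotunits [0.02 0.04 0.03] pos [0.5072 0.1711 0.0132]
togo now axes [ 0.02 -0.12  0.14] after-turn axes [ 0.02 -0.12  0.14]
35.95 [0.5072 0.1711 0.0132] x [ 0.2423 -0.0812 -0.9668] y [ 0.9216 -0.2923  0.2555] z [-0.3033 -0.9529  0.004 ] q [ 0.658   0.284  -1.0157  1.0494 -0.2475 -0.4151] 0.0490977957049207 az z -107.65820241667632
```

```bash
python3 -m handwheel '[{"x":0,"y":0,"z":0,"rx":0,"ry":0,"rz":0},{"x":0,"y":0,"z":0,"rx":0,"ry":0,"rz":0},{"x":0,"y":0,"z":0,"rx":0,"ry":0,"rz":0},{"x":0,"y":0,"z":0,"rx":0,"ry":0,"rz":0},{"x":0,"y":0,"z":0,"rx":0,"ry":0,"rz":0}]' 0.9
python3 -m handwheel '[{"x":-0.3,"y":0,"z":0,"rx":0,"ry":0,"rz":0},{"x":-0.7,"y":0,"z":0,"rx":0,"ry":0,"rz":0},{"x":-0.9,"y":0,"z":0,"rx":0,"ry":0,"rz":0},{"x":-0.9,"y":-0.4,"z":0,"rx":0,"ry":0,"rz":-0.6},{"x":0,"y":-1,"z":0,"rx":0,"ry":0,"rz":-1},{"x":0,"y":-0.5,"z":0,"rx":0,"ry":0,"rz":-1},{"x":0,"y":0,"z":0,"rx":0,"ry":0,"rz":0}]'
python3 rt.py 90 -17.7; python3 st.py
python3 - <<'E'
from h import *
cap('wrist','w8.png')
E
```

```text
clock: 36.45
eef_pos: [0.507, 0.1709, 0.0129]
eef_rot: [0.488, 0.618, 0.34, -0.514]
ft_force: [0.8, -0.2, -0.5]
grip_width: 0.0766
clock: 37.15
eef_pos: [0.3861, 0.2116, 0.1284]
eef_rot: [-0.417, -0.57, -0.417, 0.572]
ft_force: [1.3, -0.5, 0.3]
grip_width: 0.0766
rotunits [0.   0.02 0.01] pos [0.3861 0.2116 0.1284]
37.15 [0.3861 0.2116 0.1284] x [-0.0016 -0.0016 -1.    ] y [ 0.9527 -0.3038 -0.0011] z [-0.3038 -0.9527  0.002 ] q [ 0.9517  0.0691 -0.6267 -0.0005 -0.8772  0.3107] 0.07656018732330166 az z -107.68804440008735
```

View pics/w8.png

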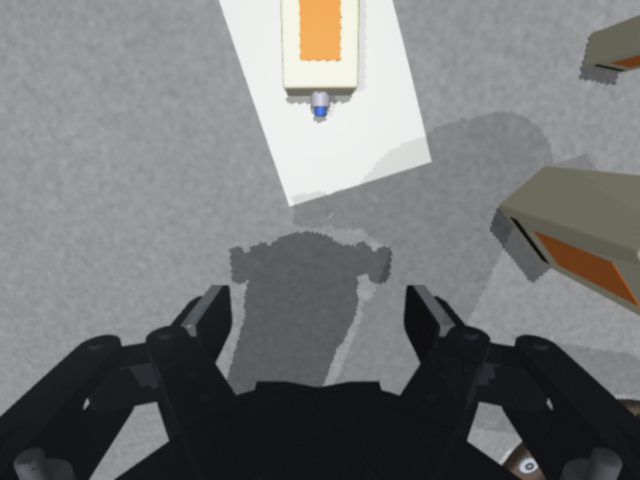

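The head lies flat on its broad face on the mat, nozzle end at (320,115) and block front edge at row 88, square to the tool.

Run:
```python
from h import *
c=load('w8.png');f=np.array([.9527,-.3038])
t=onz(c,320.5,117,.020)[:2];e=onz(c,320.5,87.5,.038)[:2];l=onz(c,284,60,.038)[:2];r=onz(c,358,60,.038)[:2]
print(t,e,np.linalg.norm(l-r),'headc',t+.055*f,e+.039*f,'block c',e+.047*f)
d=onz(c,301,55,.038)-onz(c,300,5,.038);print(np.degrees(np.arctan2(-d[1],-d[0])))
d=onz(c,358,88,.038)-onz(c,284,87.5,.038);print(np.degrees(np.arctan2(d[1],d[0])))
```

```text
[0.46963465 0.18182122] [0.4859892  0.17682548] 0.04807989497087551 headc [0.52203315 0.16511222] [0.5231445  0.16497728] block c [0.5307661  0.16254688]
-17.017548677353414
-108.04600297037408
```

```bash
python3 st.py "[.5305,.1625,.019]"; python3 -m handwheel '[{"x":0,"y":0.7,"z":0,"rx":0,"ry":0,"rz":0},{"x":0,"y":0.8,"z":0,"rx":0,"ry":0,"rz":0},{"x":0,"y":0.8,"z":0,"rx":0,"ry":0,"rz":0},{"x":0,"y":0.75,"z":0.05,"rx":0,"ry":0,"rz":0},{"x":0.5,"y":0,"z":0,"rx":0,"ry":0,"rz":0},{"x":0.7,"y":0,"z":0,"rx":0,"ry":0,"rz":0},{"x":0,"y":0,"z":0,"rx":0,"ry":0,"rz":0}]' 0.9
python3 rt.py 90 -17.7 "[.5305,.1625,.019]"
```

```text
37.2 [0.3875 0.2105 0.1282] x [ 0.0018 -0.0043 -1.    ] y [ 0.9525 -0.3047  0.003 ] z [-0.3047 -0.9525  0.0035] q [ 0.9513  0.0694 -0.6294  0.0051 -0.8744  0.3066] 0.07687060350677787 az z -107.73862475442517
[.5305,.1625,.019] [2.1925 3.0101 0.0349]
clock: 37.9
eef_pos: [0.5285, 0.1573, 0.0631]
eef_rot: [-0.419, -0.567, -0.414, 0.576]
ft_force: [-1.0, -0.2, 0.2]
grip_width: 0.0768
rotunits [-0.02  0.13  0.03] pos [0.5285 0.1573 0.0631]
togo now axes [ 0.88  0.01 -0.12] after-turn axes [ 0.88  0.01 -0.11]
```

```bash
python3 -m handwheel '[{"x":0.3,"y":0,"z":-0.09,"rx":0,"ry":0.1,"rz":0},{"x":0.3,"y":0,"z":0,"rx":0,"ry":0,"rz":0},{"x":0.18,"y":0,"z":0,"rx":0,"ry":0,"rz":0},{"x":0.08,"y":0,"z":0,"rx":0,"ry":0,"rz":0},{"x":0,"y":0,"z":0,"rx":0,"ry":0,"rz":0}]'
python3 rt.py 90 -17.7 "[.5305,.1625,.019]"
```

```text
clock: 38.4
eef_pos: [0.5323, 0.165, 0.025]
eef_rot: [0.417, 0.572, 0.418, -0.569]
ft_force: [0.8, 0.2, -0.1]
grip_width: 0.0769
rotunits [ 0.   -0.04 -0.01] pos [0.5323 0.165  0.025 ]
togo now axes [ 0.12 -0.02  0.06] after-turn axes [ 0.12 -0.02  0.06]
```

```bash
python3 -m handwheel '[{"x":0.1,"y":0,"z":0.05,"rx":0,"ry":0,"rz":0},{"x":0,"y":0,"z":0,"rx":0,"ry":0,"rz":0},{"x":0,"y":0,"z":0,"rx":0,"ry":0,"rz":0}]'
python3 -m handwheel '[{"x":0,"y":0,"z":0,"rx":0,"ry":0,"rz":0},{"x":0,"y":0,"z":0,"rx":0,"ry":0,"rz":0},{"x":0,"y":0,"z":0,"rx":0,"ry":0,"rz":0},{"x":0,"y":0,"z":0,"rx":0,"ry":0,"rz":0},{"x":0,"y":0,"z":0,"rx":0,"ry":0,"rz":0},{"x":0,"y":0,"z":0,"rx":0,"ry":0,"rz":0},{"x":0,"y":0,"z":0,"rx":0,"ry":0,"rz":0}]' 0
python3 st.py
python3 -m handwheel '[{"x":-0.2,"y":0,"z":0,"rx":0,"ry":0,"rz":0},{"x":-0.6,"y":0,"z":0,"rx":0,"ry":0,"rz":0},{"x":-0.9,"y":0,"z":0,"rx":0,"ry":0,"rz":0},{"x":-1,"y":0,"z":0,"rx":0,"ry":0,"rz":0},{"x":-1,"y":0,"z":0,"rx":0,"ry":0,"rz":0},{"x":-0.8,"y":0,"z":0,"rx":0,"ry":0,"rz":0},{"x":0,"y":0,"z":0,"rx":0,"ry":0,"rz":0}]'
python3 rt.py 90 73.6 "[.61,-.21,.25]"; python3 st.py
```

```text
clock: 38.7
eef_pos: [0.5316, 0.1628, 0.0201]
eef_rot: [0.416, 0.573, 0.418, -0.569]
ft_force: [-0.1, 0.8, 0.5]
grip_width: 0.0768
clock: 39.4
eef_pos: [0.5319, 0.1631, 0.0204]
eef_rot: [0.417, 0.573, 0.418, -0.569]
ft_force: [-1.5, -0.4, 5.2]
grip_width: 0.0487
39.4 [0.5319 0.1631 0.0204] x [ 0.0032  0.0049 -1.    ] y [ 0.9528 -0.3036  0.0015] z [-0.3036 -0.9528 -0.0057] q [ 0.648   0.3918 -0.4999 -0.0032 -0.6736  0.6168] 0.04874529693705379 az z -107.67480082918685
clock: 40.1
eef_pos: [0.5334, 0.1628, 0.2518]
eef_rot: [0.417, 0.576, 0.418, -0.565]
ft_force: [0.4, 0.2, -3.2]
grip_width: 0.0483
rotunits [-15.93  -0.03  -0.17] pos [0.5334 0.1628 0.2518]
togo now axes [-0.02  3.72  6.64] after-turn axes [ 0.04 -6.72  3.57]
40.1 [0.5334 0.1628 0.2518] x [ 0.0118  0.0096 -0.9999] y [ 0.9528 -0.3034  0.0083] z [-0.3033 -0.9528 -0.0127] q [ 0.6469  0.1442 -0.2289 -0.0006 -1.1825  0.6159] 0.04831292813136463 az z -107.65519486275663
```

```bash
python3 -m handwheel '[{"x":0,"y":0,"z":0,"rx":-1,"ry":0,"rz":0},{"x":0,"y":0,"z":0,"rx":-1,"ry":0,"rz":0},{"x":0,"y":0,"z":0,"rx":-1,"ry":0,"rz":0},{"x":0,"y":0,"z":0,"rx":-1,"ry":0,"rz":0},{"x":0,"y":0,"z":0,"rx":-1,"ry":0,"rz":0},{"x":0,"y":0,"z":0,"rx":-1,"ry":0,"rz":0},{"x":0,"y":0,"z":0,"rx":-1,"ry":0,"rz":0},{"x":0,"y":0,"z":0,"rx":-1,"ry":0,"rz":0},{"x":0,"y":0,"z":0,"rx":-1,"ry":0,"rz":0},{"x":0,"y":0,"z":0,"rx":-1,"ry":0,"rz":0},{"x":0,"y":0,"z":0,"rx":-1,"ry":0,"rz":0},{"x":0,"y":0,"z":0,"rx":-1,"ry":0,"rz":0}]'
python3 -m handwheel '[{"x":0,"y":0,"z":0,"rx":-1,"ry":0,"rz":0},{"x":0,"y":0,"z":0,"rx":-1,"ry":0,"rz":0},{"x":0,"y":0,"z":0,"rx":-1,"ry":0,"rz":0},{"x":0,"y":0,"z":0,"rx":-0.93,"ry":0,"rz":0},{"x":0,"y":0,"z":0,"rx":0,"ry":0,"rz":0}]'
python3 rt.py 90 73.6 "[.5918,-.2507,.2]"; python3 st.py
```

```text
clock: 41.3
eef_pos: [0.5301, 0.1615, 0.2438]
eef_rot: [0.667, 0.236, 0.667, -0.233]
ft_force: [-0.1, -0.3, -2.4]
grip_width: 0.0487
clock: 41.8
eef_pos: [0.5303, 0.1615, 0.2439]
eef_rot: [0.7, 0.102, 0.7, -0.099]
ft_force: [0.6, -0.9, -2.8]
grip_width: 0.0487
rotunits [ 0.01 -0.01 -0.04] pos [0.5303 0.1615 0.2439]
togo now axes [ 0.85 -7.57  3.5 ] after-turn axes [ 0.88 -7.56  3.51]
41.8 [0.5303 0.1615 0.2439] x [ 0.0006  0.004  -1.    ] y [0.2817 0.9595 0.004 ] z [ 0.9595 -0.2817 -0.0005] q [ 0.6469  0.1512 -0.2377 -0.003  -1.179   2.2103] 0.04867558285116203 az z -16.359356724009153
```

```bash
python3 -m handwheel '[{"x":0,"y":-0.5,"z":0.3,"rx":0,"ry":0,"rz":0},{"x":0,"y":-0.8,"z":0.4,"rx":0,"ry":0,"rz":0},{"x":0,"y":-0.8,"z":0.4,"rx":0,"ry":0,"rz":0},{"x":0,"y":-0.8,"z":0.4,"rx":0,"ry":0,"rz":0},{"x":0,"y":-0.8,"z":0.4,"rx":0,"ry":0,"rz":0},{"x":0,"y":-0.8,"z":0.4,"rx":0,"ry":0,"rz":0},{"x":0,"y":-0.8,"z":0.4,"rx":0,"ry":0,"rz":0},{"x":0.1,"y":-0.8,"z":0.4,"rx":0,"ry":0,"rz":0},{"x":0.2,"y":-0.8,"z":0.3,"rx":0,"ry":0,"rz":0},{"x":0.3,"y":-0.4,"z":0.1,"rx":0,"ry":0,"rz":0},{"x":0,"y":0,"z":0,"rx":0,"ry":0,"rz":0}]'
python3 rt.py 90 73.6 "[.5918,-.2507,.08]"; python3 st.py
```

```text
clock: 42.9
eef_pos: [0.5935, -0.24, 0.2094]
eef_rot: [0.698, 0.105, 0.701, -0.102]
ft_force: [-0.9, 0.6, -3.5]
grip_width: 0.0483
rotunits [-0.07 -0.05 -0.05] pos [ 0.5935 -0.24    0.2094]
togo now axes [ 2.59 -0.23  0.04] after-turn axes [ 2.59 -0.21  0.03]
42.9 [ 0.5935 -0.24    0.2094] x [-0.0033  0.0058 -1.    ] y [0.2893 0.9572 0.0046] z [ 0.9572 -0.2893 -0.0049] q [-0.0834  0.3192 -0.0941 -0.006  -1.1613  2.9339] 0.0482974030269533 az z -16.816605690690174
```

```bash
python3 -m handwheel '[{"x":0.5,"y":-0.2,"z":0.03,"rx":-0.07,"ry":0,"rz":0},{"x":0.8,"y":0,"z":0,"rx":0,"ry":0,"rz":0},{"x":0.8,"y":0,"z":0,"rx":0,"ry":0,"rz":0},{"x":0.5,"y":0,"z":0,"rx":0,"ry":0,"rz":0},{"x":0,"y":0,"z":0,"rx":0,"ry":0,"rz":0}]'
python3 rt.py 90 73.6 "[.5918,-.2507,.026]"
python3 - <<'E'
from h import *
c=cap('wrist','w9.png');a=cap('scene','s9.png')
cv2.imwrite('pics/v9.png',np.hstack([cv2.resize(c['img'],(480,360)),cv2.resize(a['img'][120:300,90:250],(320,360),interpolation=cv2.INTER_CUBIC)])[:,:,::-1])
for n in(-.025,.037): # lane2 edges, where they should draw in wrist view
    Y=np.array([.9593,-.2823]);X=np.array([-.2823,-.9593]);C=np.array([.5833,-.258])
    print([np.round(proj(c,np.r_[C+n*Y+k*X,.014])*.75,0) for k in(-.067,-.03)])
E
```

```text
clock: 43.4
eef_pos: [0.5917, -0.2459, 0.0789]
eef_rot: [0.698, 0.101, 0.702, -0.097]
ft_force: [0.1, 1.1, -2.7]
grip_width: 0.0483
rotunits [ 0.04 -0.07 -0.04] pos [ 0.5917 -0.2459  0.0789]
togo now axes [ 1.06 -0.1   0.04] after-turn axes [ 1.06 -0.09  0.03]
[array([203., 127.]), array([204., 171.])]
[array([278., 128.]), array([276., 171.])]
```

View pics/v9.png

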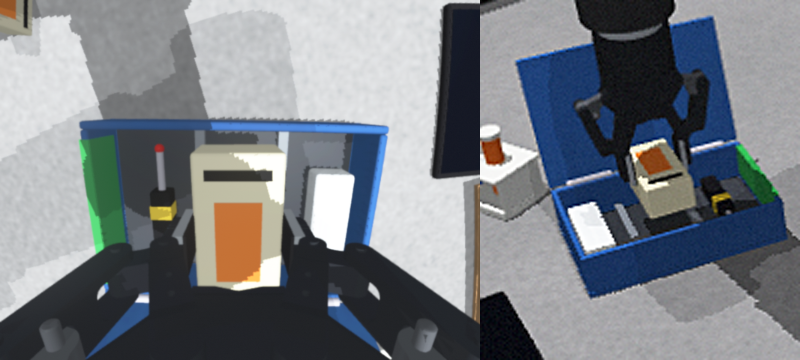

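The head is over the middle lane with the ribs seen on both sides (205 and 278, matching the prediction), and the probe and tin sit in their lanes. I'll lower it with a 2 mm correction.

```bash
python3 -m handwheel '[{"x":0.3,"y":-0.09,"z":0.05,"rx":0,"ry":-0.05,"rz":-0.04},{"x":0.3,"y":0,"z":0,"rx":0,"ry":0,"rz":0},{"x":0.2,"y":0,"z":0,"rx":0,"ry":0,"rz":0},{"x":0.1,"y":0,"z":0,"rx":0,"ry":0,"rz":0},{"x":0,"y":0,"z":0,"rx":0,"ry":0,"rz":0},{"x":0,"y":0,"z":0,"rx":0,"ry":0,"rz":0}]'
python3 rt.py 90 73.6 "[.5925,-.2507,.0245]"; python3 st.py
```

```text
clock: 44.1
eef_pos: [0.5964, -0.2521, 0.0385]
eef_rot: [0.702, 0.099, 0.698, -0.098]
ft_force: [-0.7, 0.5, -3.0]
grip_width: 0.0489
rotunits [ 0.07  0.06 -0.01] pos [ 0.5964 -0.2521  0.0385]
togo now axes [ 0.28  0.   -0.08] after-turn axes [ 0.28  0.   -0.08]
44.1 [ 0.5964 -0.2521  0.0385] x [ 0.0064 -0.0009 -1.    ] y [0.2759 0.9612 0.0009] z [ 0.9612 -0.2759  0.0064] q [-0.099   0.4842 -0.2763  0.0003 -0.8038  2.9608] 0.04889577705842388 az z -16.015250471149372
```

```bash
python3 -m handwheel '[{"x":0.1,"y":0,"z":-0.06,"rx":0,"ry":0.05,"rz":0},{"x":0.1,"y":0,"z":0,"rx":0,"ry":0,"rz":0},{"x":0.05,"y":0,"z":0,"rx":0,"ry":0,"rz":0},{"x":0,"y":0,"z":0,"rx":0,"ry":0,"rz":0},{"x":0,"y":0,"z":0,"rx":0,"ry":0,"rz":0}]'
python3 rt.py 90 73.6 "[.5925,-.2507,.0245]"
```

```text
clock: 44.6
eef_pos: [0.5932, -0.2512, 0.0254]
eef_rot: [0.701, 0.099, 0.7, -0.098]
ft_force: [-0.4, 0.8, -2.8]
grip_width: 0.0487
rotunits [ 0.07  0.01 -0.01] pos [ 0.5932 -0.2512  0.0254]
togo now axes [ 0.02  0.01 -0.02] after-turn axes [ 0.02  0.01 -0.02]
```

```bash
python3 -m handwheel '[{"x":0.03,"y":0,"z":0,"rx":0.05,"ry":0,"rz":0},{"x":0.03,"y":0,"z":0,"rx":0,"ry":0,"rz":0},{"x":0,"y":0,"z":0,"rx":0,"ry":0,"rz":0},{"x":0,"y":0,"z":0,"rx":0,"ry":0,"rz":0}]'
python3 st.py | tail -1
```

```text
clock: 45.0
eef_pos: [0.5936, -0.2514, 0.0245]
eef_rot: [0.701, 0.1, 0.699, -0.1]
ft_force: [-3.7, 1.4, 11.2]
grip_width: 0.0484
45.0 [ 0.5936 -0.2514  0.0245] x [ 0.0022  0.     -1.    ] y [0.2804 0.9599 0.0007] z [ 0.9599 -0.2804  0.0021] q [-0.0986  0.4994 -0.2899 -0.0004 -0.7793  2.9563] 0.04844032589664766 az z -16.282728399185036
```

```bash
python3 -m handwheel '[{"x":0,"y":0,"z":0,"rx":0,"ry":0,"rz":0},{"x":0,"y":0,"z":0,"rx":0,"ry":0,"rz":0},{"x":0,"y":0,"z":0,"rx":0,"ry":0,"rz":0},{"x":0,"y":0,"z":0,"rx":0,"ry":0,"rz":0},{"x":-0.2,"y":0,"z":0,"rx":0,"ry":0,"rz":0},{"x":-0.6,"y":0,"z":0,"rx":0,"ry":0,"rz":0},{"x":-1,"y":0,"z":0,"rx":0,"ry":0,"rz":0},{"x":-1,"y":0,"z":0,"rx":0,"ry":0,"rz":0},{"x":-1,"y":0,"z":0,"rx":0,"ry":0,"rz":0},{"x":-1,"y":0,"z":0,"rx":0,"ry":0,"rz":0},{"x":-0.4,"y":0,"z":0,"rx":1,"ry":0,"rz":0},{"x":0,"y":0,"z":0,"rx":1,"ry":0,"rz":0}]' 0.75
python3 -m handwheel '[{"x":0,"y":0,"z":0,"rx":1,"ry":0,"rz":0},{"x":0,"y":0,"z":0,"rx":1,"ry":0,"rz":0},{"x":0,"y":0,"z":0,"rx":1,"ry":0,"rz":0},{"x":0,"y":0,"z":0,"rx":1,"ry":0,"rz":0},{"x":0,"y":0,"z":0,"rx":1,"ry":0,"rz":0},{"x":0,"y":0,"z":0,"rx":1,"ry":0,"rz":0},{"x":0,"y":0,"z":0,"rx":1,"ry":0,"rz":0},{"x":0,"y":0,"z":0,"rx":1,"ry":0,"rz":0},{"x":0,"y":0,"z":0,"rx":1,"ry":0,"rz":0},{"x":0,"y":0,"z":0,"rx":1,"ry":0,"rz":0},{"x":0,"y":0,"z":0,"rx":1,"ry":0,"rz":0},{"x":0,"y":0,"z":0,"rx":1,"ry":0,"rz":0}]' 0
python3 -m handwheel '[{"x":0,"y":0,"z":0,"rx":1,"ry":0,"rz":0},{"x":0,"y":0,"z":0,"rx":1,"ry":0,"rz":0},{"x":0,"y":0,"z":0,"rx":1,"ry":0,"rz":0},{"x":0,"y":0,"z":0,"rx":1,"ry":0,"rz":0},{"x":0,"y":0,"z":0,"rx":1,"ry":0,"rz":0},{"x":0,"y":0,"z":0,"rx":1,"ry":0,"rz":0},{"x":0,"y":0,"z":0,"rx":1,"ry":0,"rz":0},{"x":0,"y":0,"z":0,"rx":1,"ry":0,"rz":0},{"x":0,"y":0,"z":0,"rx":1,"ry":0,"rz":0},{"x":0,"y":0,"z":0,"rx":1,"ry":0,"rz":0},{"x":0,"y":0,"z":0,"rx":1,"ry":0,"rz":0},{"x":0,"y":0,"z":0,"rx":1,"ry":0,"rz":0}]'
python3 rt.py 90 -106.4 "[.5402,-.405,.25]"; python3 st.py
python3 - <<'E'
from h import *
np.set_printoptions(precision=4,suppress=True)
c=cap('scene','s10.png');cv2.imwrite('pics/v10.png',cv2.resize(c['img'][120:300,90:250],(640,720)[::1],interpolation=cv2.INTER_CUBIC)[:600,:,::-1])
w=cap('wrist','w10.png')
E
```

```text
clock: 46.2
eef_pos: [0.5943, -0.252, 0.2884]
eef_rot: [0.689, 0.171, 0.683, -0.171]
ft_force: [-0.2, 0.6, -0.9]
grip_width: 0.0644
clock: 47.4
eef_pos: [0.5927, -0.2514, 0.2833]
eef_rot: [0.47, 0.529, 0.469, -0.528]
ft_force: [0.2, -0.1, 0.3]
grip_width: 0.0001
clock: 48.6
eef_pos: [0.5927, -0.2514, 0.2833]
eef_rot: [0.089, 0.702, 0.089, -0.701]
ft_force: [0.8, -0.2, 0.2]
grip_width: -0.0004
rotunits [ 5.39 -0.02  0.01] pos [ 0.5927 -0.2514  0.2833]
togo now axes [0.66 2.71 1.79] after-turn axes [0.67 3.24 0.14]
48.6 [ 0.5927 -0.2514  0.2833] x [ 0.0016  0.0005 -1.    ] y [ 0.2502 -0.9682 -0.0001] z [-0.9682 -0.2502 -0.0017] q [-0.0991  0.2802  0.0179 -0.0007 -1.3069  0.3522] -0.00043827032070739314 az z -165.51203791157587
```

```bash
python3 - <<'E'
from h import *
np.set_printoptions(precision=4,suppress=True)
Y=np.array([.9593,-.2823]);X=np.array([-.2823,-.9593]);C=np.array([.5833,-.258])
for f,z,roi in(('s10.png',.042,(90,180,250,270)),):
    c=load(f);h=cv2.cvtColor(c['img'],cv2.COLOR_RGB2HSV)
    for n,lo,hi in(('orange',(5,120,60),(18,255,255)),('cream',(15,20,90),(35,110,255))):
        m=cv2.inRange(h,lo,hi);k=np.zeros_like(m);k[roi[1]:roi[3],roi[0]:roi[2]]=255;m&=k
        C_,_=cv2.findContours(m,0,1)
        for q in C_:
            if cv2.contourArea(q)<25: continue
            r=cv2.minAreaRect(q);print(f,n,cv2.contourArea(q),[np.round([(onz(c,*p,z)[:2]-C)@X,(onz(c,*p,z)[:2]-C)@Y],3).tolist() for p in (r[0],*cv2.boxPoints(r))])
b=load('side0.png');print('rack',onz(b,500,395,0),onz(b,512,362,.06))
E
python3 -m handwheel '[{"x":0,"y":0,"z":0,"rx":0.9,"ry":0,"rz":0},{"x":0,"y":0,"z":0,"rx":0.9,"ry":0,"rz":0},{"x":0,"y":0,"z":0,"rx":0.9,"ry":0,"rz":0},{"x":0,"y":0,"z":0,"rx":0.9,"ry":0,"rz":0},{"x":0,"y":0,"z":0,"rx":0.9,"ry":0,"rz":0},{"x":0,"y":0,"z":0,"rx":0.9,"ry":0,"rz":0},{"x":0,"y":0.7,"z":0.04,"rx":0,"ry":0,"rz":0},{"x":0,"y":0.8,"z":0.05,"rx":0,"ry":0,"rz":0},{"x":0,"y":0.8,"z":0.05,"rx":0,"ry":0,"rz":0},{"x":0,"y":0.8,"z":0,"rx":0,"ry":0,"rz":0},{"x":0,"y":0.4,"z":0,"rx":0,"ry":0,"rz":0},{"x":0,"y":0,"z":0,"rx":0,"ry":0,"rz":0}]'
python3 rt.py 90 -106.4 "[.5402,-.405,.16]"; python3 st.py
```

```text
s10.png orange 132.0 [[-0.002, 0.01], [0.021, 0.024], [0.036, -0.002], [-0.024, -0.003], [-0.037, 0.022]]
s10.png orange 88.5 [[0.206, 0.149], [0.235, 0.158], [0.236, 0.137], [0.177, 0.14], [0.176, 0.161]]
s10.png cream 574.0 [[-0.009, 0.011], [0.038, 0.037], [0.04, -0.029], [-0.055, -0.013], [-0.055, 0.049]]
rack [ 0.6409 -0.4422  0.    ] [ 0.6659 -0.4181  0.06  ]
clock: 49.9
eef_pos: [0.5359, -0.42, 0.2822]
eef_rot: [-0.1, 0.7, -0.1, -0.7]
ft_force: [-0.0, -0.1, -0.0]
grip_width: 0.0004
rotunits [ 0.03 -0.    0.01] pos [ 0.5359 -0.42    0.2822]
togo now axes [ 2.44 -0.31  0.  ] after-turn axes [ 2.44 -0.31  0.  ]
49.9 [ 0.5359 -0.42    0.2822] x [ 0.0005  0.0006 -1.    ] y [-0.2794 -0.9602 -0.0007] z [-0.9602  0.2794 -0.0003] q [-0.3795  0.3439  0.1053 -0.0007 -1.332   0.0965] 0.0003669646716115153 az z 163.77355148748532
```

```bash
python3 -m handwheel '[{"x":0.6,"y":0,"z":0,"rx":0,"ry":0,"rz":0},{"x":0.8,"y":0,"z":0,"rx":0,"ry":0,"rz":0},{"x":0.6,"y":0,"z":0,"rx":0,"ry":0,"rz":0},{"x":0.25,"y":0,"z":0,"rx":0,"ry":0,"rz":0},{"x":0,"y":0,"z":0,"rx":0,"ry":0,"rz":0},{"x":0,"y":-0.4,"z":0,"rx":0,"ry":0,"rz":0},{"x":0,"y":-0.4,"z":0,"rx":0,"ry":0,"rz":0},{"x":0,"y":-0.4,"z":0,"rx":0,"ry":0,"rz":0},{"x":0,"y":-0.4,"z":0,"rx":0,"ry":0,"rz":0},{"x":0.03,"y":-0.32,"z":0,"rx":0,"ry":0,"rz":0},{"x":0.03,"y":-0.32,"z":0,"rx":0,"ry":0,"rz":0},{"x":0,"y":0,"z":0,"rx":0,"ry":0,"rz":0}]'
python3 - <<'E'
from h import *
s=ctrl.state();H=np.array([.5627,-.328]);d=s['eef_pos'][:2]-H;print('s',d@[.2823,.9593],'h',s['eef_pos'][2]-.05,s['ft_force'])
E
```

```text
clock: 51.1
eef_pos: [0.5696, -0.308, 0.1676]
eef_rot: [-0.099, 0.701, -0.099, -0.699]
ft_force: [0.5, -1.1, -0.2]
grip_width: -0.0001
s 0.021092934585085755 h 0.117619124466028 [ 0.45792797 -1.07905811 -0.17607552]
```

```bash
python3 -m handwheel '[{"x":0.13,"y":-0.28,"z":0,"rx":0,"ry":0,"rz":0},{"x":0.14,"y":-0.28,"z":0,"rx":0,"ry":0,"rz":0},{"x":0.2,"y":-0.28,"z":0,"rx":0,"ry":0,"rz":0},{"x":0.24,"y":-0.28,"z":0,"rx":0,"ry":0,"rz":0},{"x":0.3,"y":-0.2,"z":0,"rx":0,"ry":0,"rz":0},{"x":0.3,"y":-0.2,"z":0,"rx":0,"ry":0,"rz":0},{"x":0.22,"y":-0.08,"z":0,"rx":0,"ry":0,"rz":0},{"x":0.22,"y":-0.08,"z":0,"rx":0,"ry":0,"rz":0},{"x":0.15,"y":-0.04,"z":0,"rx":0,"ry":0,"rz":0},{"x":0.1,"y":-0.04,"z":0,"rx":0,"ry":0,"rz":0},{"x":0,"y":0,"z":0,"rx":0,"ry":0,"rz":0}]'
python3 - <<'E'
from h import *
s=ctrl.state();H=np.array([.5627,-.328]);d=s['eef_pos'][:2]-H;print('s',d@[.2823,.9593],'h',s['eef_pos'][2]-.05,s['ft_force'])
E
```

```text
clock: 52.2
eef_pos: [0.593, -0.2252, 0.0662]
eef_rot: [0.1, -0.7, 0.1, 0.7]
ft_force: [-0.5, -0.2, 0.8]
grip_width: 0.0002
s 0.10714525727660144 h 0.01622756494538964 [-0.45547193 -0.17139807  0.8157895 ]
```

Still light contact (about 1 N); I'll press down gently until it seats.

```bash
python3 -m handwheel '[{"x":0.06,"y":0,"z":0,"rx":0,"ry":0,"rz":0},{"x":0.06,"y":0,"z":0,"rx":0,"ry":0,"rz":0},{"x":0.04,"y":0,"z":0,"rx":0,"ry":0,"rz":0},{"x":0,"y":0,"z":0,"rx":0,"ry":0,"rz":0},{"x":0,"y":0,"z":0,"rx":0,"ry":0,"rz":0}]'
```

```text
clock: 52.7
eef_pos: [0.5933, -0.2253, 0.059]
eef_rot: [-0.1, 0.7, -0.099, -0.7]
ft_force: [-0.0, 0.1, -0.1]
grip_width: -0.0001
```

```bash
python3 -m handwheel '[{"x":0.04,"y":0,"z":0,"rx":0,"ry":0,"rz":0},{"x":0.03,"y":0,"z":0,"rx":0,"ry":0,"rz":0},{"x":0,"y":0,"z":0,"rx":0,"ry":0,"rz":0},{"x":0,"y":0,"z":0,"rx":0,"ry":0,"rz":0}]'
```

```text
clock: 53.1
eef_pos: [0.5936, -0.2253, 0.0565]
eef_rot: [-0.1, 0.701, -0.099, -0.699]
ft_force: [-3.0, 1.9, 8.5]
grip_width: -0.0001
```

```bash
python3 -m handwheel '[{"x":0.01,"y":0,"z":0,"rx":0,"ry":0,"rz":0},{"x":0,"y":0,"z":0,"rx":0,"ry":0,"rz":0},{"x":-0.2,"y":0,"z":0,"rx":0,"ry":0,"rz":0},{"x":-0.8,"y":0,"z":0,"rx":0,"ry":0,"rz":0},{"x":-1,"y":0,"z":0,"rx":0,"ry":0,"rz":0},{"x":-1,"y":0,"z":0,"rx":0,"ry":0,"rz":0},{"x":-0.6,"y":0.5,"z":0,"rx":0,"ry":0,"rz":0},{"x":0,"y":1,"z":0,"rx":0,"ry":0,"rz":0},{"x":0,"y":1,"z":0,"rx":0,"ry":0,"rz":0},{"x":0,"y":0.5,"z":0,"rx":0,"ry":0,"rz":0},{"x":0,"y":0,"z":0,"rx":0,"ry":0,"rz":0}]'
python3 - <<'E'
from h import *
c=cap('scene','s11.png');b=cap('side','b11.png');i=cv2.resize(c['img'][120:300,60:300],(800,600),interpolation=cv2.INTER_CUBIC);cv2.imwrite('pics/v11.png',i[:,:,::-1])
Y=np.array([.9593,-.2823]);X=np.array([-.2823,-.9593]);C=np.array([.5833,-.258])
print('expected closed lid top front corners in crop',[np.round((proj(c,np.r_[C-.073*X+k*Y,z])-[60,120])*3.333,0) for k in(-.109,.109) for z in(.05,.056)])
print(ctrl.state()['clock'],ctrl.state()['eef_pos'])
E
```

```text
clock: 54.2
eef_pos: [0.5497, -0.3725, 0.2348]
eef_rot: [-0.101, 0.7, -0.101, -0.7]
ft_force: [-0.5, 0.1, -0.8]
grip_width: 0.0002
expected closed lid top front corners in crop [array([608., 332.]), array([607., 324.]), array([272., 431.]), array([270., 423.])]
54.3 [ 0.55081593 -0.37005029  0.23481497]
```

View pics/v11.png

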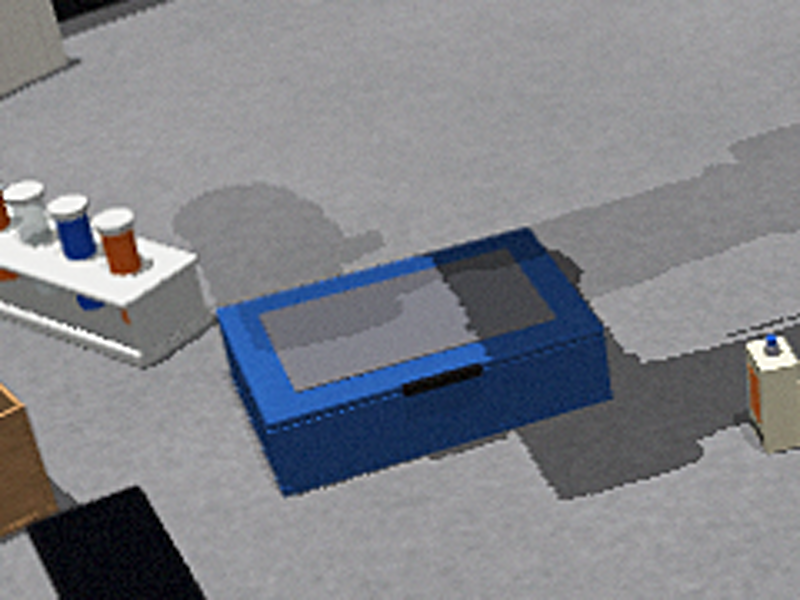

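The lid lies flat on the rim: its front corners at (604,325) and (268,428) match the predicted closed corners of about (607,324) and (270,423). The small decoy and the rack still stand, so I'm handing in.

```bash
python3 -c "
from plant import ctrl
print(ctrl.close_job(), ctrl.state()['clock'])"
```

```text
the job is handed in; nothing more can be done
the job is handed in; nothing more can be done
```

The probe is in the first lane, the head is broad face down in the middle lane, and the lid is shut. I handed the job in shortly after 54.3 s of the 72 s; no verdict is reported.

**What I did**
- **Probe:** I laid it lengthwise in the first lane, releasing it a few millimetres above the floor.
- **Head:** I set it upright on the mat twice on the way. The first two grips (tool pitched 135° and 150°) ran joint 3 to its lower limit before the head was flat; a 165° grip worked. I then lowered it to light contact, let go, took it again tool-down and set it in the middle lane.
- **Lid:** I pushed it shut from behind and pressed with about 8.5 N.

**Last checks**
- **Probe:** the wrist picture showed it lying lengthwise in the first lane.
- **Head:** it touched down at the height expected for lying flat. The scene camera put it about 10 mm from the case's middle along y, inside the lane.
- **Tin and lid:** the tin was in place when I set the head down. The lid's front corners were within about 5 crop pixels (roughly 1.5 camera pixels) of the predicted closed position.

**Not confirmed**
- I did not look inside the case again after the lid closed.
- Joints 3 and 6 came very close to their limits (-1.017 against -1.02, and 3.029 against 3.03), but every reading stayed inside them.
- Only the things in view in the last picture were checked as undisturbed.

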